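Size the chair dowels through the gauge plate and stamp the job card

TASK

Size every dowel in the wooden stand on the dowel gauge: push it through the smallest hole of the steel plate that it will pass, so that it drops right through into the bay below. When all are sized, set the self-inking stamp squarely within the empty printed box on the job card, either way round, press its cap fully down to the stop for a moment, and then stand the stamp upright on the middle of its cork mat again. Leave the other things on the bench where they are.

Things in the scene. Friction and masses are not known exactly. Their poses are not given: they have to be found in the camera images.
- dowel_a: a plain light-wood dowel pin, 70 mm long, both ends bevelled 1.5 mm, 9.5, 12.7, 15.9 or 19 mm thick (which of these is for you to find out; two dowels may be alike); origin at its middle, z along it. May be absent. It starts upright in one of the stand's five holes, 40 mm of it standing proud; 10 to 20 g
- dowel_b: a plain light-wood dowel pin, 70 mm long, both ends bevelled 1.5 mm, 9.5, 12.7, 15.9 or 19 mm thick (which of these is for you to find out; two dowels may be alike); origin at its middle, z along it. May be absent. It starts upright in one of the stand's five holes, 40 mm of it standing proud; 10 to 20 g
- dowel_c: a plain light-wood dowel pin, 70 mm long, both ends bevelled 1.5 mm, 9.5, 12.7, 15.9 or 19 mm thick (which of these is for you to find out; two dowels may be alike); origin at its middle, z along it. May be absent. It starts upright in one of the stand's five holes, 40 mm of it standing proud; 10 to 20 g
- dowel_d: a plain light-wood dowel pin, 70 mm long, both ends bevelled 1.5 mm, 9.5, 12.7, 15.9 or 19 mm thick (which of these is for you to find out; two dowels may be alike); origin at its middle, z along it. May be absent. It starts upright in one of the stand's five holes, 40 mm of it standing proud; 10 to 20 g
- dowel_e: a plain light-wood dowel pin, 70 mm long, both ends bevelled 1.5 mm, 9.5, 12.7, 15.9 or 19 mm thick (which of these is for you to find out; two dowels may be alike); origin at its middle, z along it. May be absent. It starts upright in one of the stand's five holes, 40 mm of it standing proud; 10 to 20 g
- gauge_hole0 (a point): centre of the largest hole of the gauge plate, at the plate's top face; the hole is 20.6 mm across and made for 19 mm dowels, which pass it freely; thicker dowels do not enter it. Plate 6 mm thick, its flat top 185 mm above the bench, nothing standing above it
- gauge_hole1 (a point): centre of the second hole of the gauge plate, at the plate's top face; the hole is 17.5 mm across and made for 15.9 mm dowels, which pass it freely; thicker dowels do not enter it. Plate 6 mm thick, its flat top 185 mm above the bench, nothing standing above it
- gauge_hole2 (a point): centre of the third hole of the gauge plate, at the plate's top face; the hole is 14.3 mm across and made for 12.7 mm dowels, which pass it freely; thicker dowels do not enter it. Plate 6 mm thick, its flat top 185 mm above the bench, nothing standing above it
- gauge_hole3 (a point): centre of the smallest hole of the gauge plate, at the plate's top face; the hole is 11.1 mm across and made for 9.5 mm dowels, which pass it freely; thicker dowels do not enter it. Plate 6 mm thick, its flat top 185 mm above the bench, nothing standing above it
- gauge: dowel gauge, fixed: plywood box 156 (x) by 182 (y) by 185 mm high, steel plate along its -x top edge; 4 holes in a row along y, 44 mm apart, 43 mm to -x of its middle, largest at +y. Under each hole its own bay, 39 mm wide, 100 mm clear below the plate, with a sloping chute to the clear front at +x, where dropped dowels slide; only the holes lead in. Origin: centre of its underside, z up
- stand: dowel stand, fixed: a wooden block 48 (x) by 200 (y) by 45 mm high with five blind holes 22 mm across and 30 mm deep in a row along its y, 38 mm apart, the middle one at its centre; dowels stand loosely in them on the hole floor 15 mm above the bench. Origin: centre of its underside
- stamp: self-inking stamp, loose, about 200 g, 98 mm high: a black foot frame 64 (x) by 44 mm (y), 6 mm high, two cheeks, and a grey cap 64 by 38 mm (y) whose flat sides run from 42 to 94 mm above the foot's underside; the cap is gripped across its 38 mm width. Origin: centre of the foot's underside, z up, x along the long side. It starts upright on the cork mat
- stamp_head (a joint): how far the stamp's cap is pressed down against its spring: 0 up, 0.016 m at the stop; about 4 N to start, 10 N at the stop; it springs back by itself and stays up when the stamp is lifted by the cap
- stamp_top (a point): centre of the top of the stamp's cap, 98 mm above the foot's underside when the cap is up
- clipboard: clipboard with a job card, loose on the bench: dark board 230 (x) by 160 (y) by 5 mm with a steel clip 15 to 24 mm high at its +x end; 0.5 kg. Origin: centre of its underside
- card_box (a point): centre of the empty printed box on the job card, at the board's top face (5 mm above the bench); the box is 66 mm along x and 91 mm along y (its long side), outlined in dark lines; its axes are the clipboard's
- mat: cork mat, fixed, 110 (x) by 100 (y) by 3 mm, the stamp's place. Origin: centre of its underside
- glue_bottle: white glue bottle, 56 mm thick and 170 mm high; bystander; origin at the centre of its foot
- sanding_block: cork sanding block 100 x 60 x 28 mm; bystander
- try_square: try square lying flat, stock 125 mm, blade 170 mm, 16 mm high; bystander
- mallet: wooden mallet lying on its side, 300 mm long, head 110 x 65 x 64 mm; bystander
- chisel: wood chisel, 240 mm long, 26 mm thick handle; bystander
- wax_tin: flat round tin, 68 mm across, 24 mm high; bystander
- tape_measure: tape measure, 70 x 40 x 66 mm; bystander
Things that resemble listed ones, but are neither listed nor needed, are in the scene too. What is shaped like the stamp but turquoise is not meant.

How it is judged:
By the outcome, as a careful person would: the job done as asked, in the order asked, and still so for the second after the job is handed in, with the robot touching nothing.
Of dowel_a, dowel_b, dowel_c, dowel_d, dowel_e only 3 to 5 are there at a start; the rules pass over those that are not, and their reading is None.
At some moment in a run one of stamp, clipboard may be knocked a few centimetres aside while the robot is not near it.
It also fails if it takes over 210 s, if anything falls off the work surface, if the arm or the gripper's body presses on something with over 40 N, if the wrist force passes 120 N, or if a joint passes its speed limit or range.

ROBOT

A 7-joint arm with a two-finger parallel gripper is mounted at the origin on the work surface. World frame = base frame: x ahead of the robot, y to its left, z up, the work surface at z = 0. Lengths are in m, angles in rad, forces in N, time in s.
With the tool pointing down it reaches from about 0.375 to 0.925 m from the base axis. Payload 3.1 kg.
Tool frame: the origin (TCP) lies at the very end of the fingers, on their centre line; the grasp point (between the pads) lies 19 mm behind it; y points along the fingers, z is the direction in which the jaws open and shut, and the axes are right-handed (so a half turn about y gives the same grasp; the last joint's range is limited). The gripper opens to 85 mm and grips with 20 to 120 N. Pads are 22 mm wide; open, the fingers measure 114 mm over their backs; the gripper's body (76 mm by 85 mm) begins 54 mm behind the grasp point. The pads swing forward as they close: fully open they stand 13 mm farther back than shut.
Start: joints at [1.135, 0.383, 0.044, 1.598, -0.018, 1.161, -0.05], TCP at [0.215, -0.613, 0.231] pointing down, gripper open.
Joint ranges: [-2.61, 2.61], [-0.41, 2.15], [-1.48, 1.57], [0, 2.5], [-1.57, 4.71], [0.05, 1.97], [-2.85, 2.85]. Speed limits (rad/s): [2.79, 2.79, 3.14, 3.14, 3.14, 3.14, 3.14].

INTERFACE

Orientations are given as a unit quaternion [x, y, z, w].
In Python, from station import env, get_image gives the robot as it stands.
- The arm moves only by the tool jog_arm, never from a script. Its argument "rows" is a list of rows, each an object of numbers: "tx", "ty", "tz": the shift along the tool's x, y, z in mm; "roll": the turn about the tool's y in rad; "grip": the opening, from 0 (shut) to 1 (fully open). In form: [{"tx": .., "ty": .., "tz": .., "roll": .., "grip": ..}, ...]. A call has exactly 10 rows; each row shifts and turns the commanded pose from where the row before left it, along the tool's axes as they then stand; what a row does not reach is not made up. A row lasts 1/12 s, in which the tool goes at most 41.7 mm and 7.16 degrees, less where a joint would pass 70% of its speed; a pose out of reach is approached as far as the arm can. A call with a gripper value outside its range is refused whole. The fingers move at their own pace and stop on an object; "grip_force" is the grip in N (left out, the last holds). Time passes only in rows, so rows that do not move let the fingers close, or fill a call up. It gives the time, the measured TCP pose, the force and the opening at its end, in the units of the state.
- env.get_obs(): the state, without advancing time (a new reading comes with each control period).
- get_image(name): name is "side" or "top"; returns a dict with "image" (400x640x3 uint8, red, green, blue), "K" (3x3 intrinsics, pixels), "xyz" and "rotation" of the camera in the world. Camera axes: x right, y down, z forward; pixel columns grow to the right and rows downward; lengths in m; the calibration is good to about 2 mm. A picture is of the moment at which its call begins. There is no depth.
- env.close_job(): hands the job in, once; it reports no verdict.
The state is a dict: "clock": time; "joints": joint angles; "qvel": joint speeds; "effort": joint torques, N m; "tcp_pos": TCP position; "eef_rot": TCP orientation; "contact_force": force on the tool from outside, world axes, zero at the start; "wrist_torque": the same for the moment, N m; "finger_gap": finger opening in m.
Only numpy, scipy, OpenCV 4.12 (cv2) and the standard library are available. Lean on these libraries where they do the work, as an engineer would, in place of code of your own. Each camera call takes 0.05 s, during which the arm holds its last target. There are 200 camera calls.

## Working session

There is one attempt and no reset: what is moved stays moved. The work goes in short steps, Python scripts to look and compute and a tool call to move; the robot and the scene stay as the last step left them, time stands still between calls to the robot, and variables do not carry over. Pictures are saved under pics/ and viewed, about 12 in all and at most 16, crops included, and the job is handed in when it is done.

Besides the shell and the picture viewer there is one more tool, called after "Request:" in YAML: its name, and indented under it one key for each argument. jog_arm: Moves the arm, as the interface text tells. Its arguments: {"type":"object","properties":{"rows":{"type":"array"},"grip_force":{"type":"number"}},"required":["rows"]}

```bash
ls; mkdir -p pics; cat > h.py <<'E'
import numpy as np, cv2, json
from station import env, get_image
from scipy.spatial.transform import Rotation as R
def snap(n,f):
    d=get_image(n); cv2.imwrite(f'pics/{f}.png',d['image'][:,:,::-1])
    np.savez(f'pics/{f}.npz',**{k:np.array(v) for k,v in d.items()}); return d
def rot(d):
    r=np.array(d['rotation'],float)
    return r if r.shape==(3,3) else R.from_quat(r).as_matrix()
def unproj(d,u,v,z):
    r=rot(d)@np.linalg.inv(np.array(d['K']))@np.array([u,v,1.]); o=np.array(d['xyz']); return o+r*(z-o[2])/r[2]
def proj(d,p):
    c=np.array(d['K'])@(rot(d).T@(np.array(p,float)-np.array(d['xyz']))); return c[:2]/c[2]
E
python3 - <<'E'
from h import *
for n in('top','side'):
    d=snap(n,n+'0'); print(n,d['K'],d['xyz'],d['rotation'])
o=env.get_obs(); print(o); print(R.from_quat(o['eef_rot']).as_matrix().round(3))
E
```

```text
pics
top [[425.74840287   0.         321.46711087]
 [  0.         425.74840287 201.07220189]
 [  0.           0.           1.        ]] [0.43679996 0.06719399 1.34430957] [-0.70219778  0.71070032 -0.03395155  0.02589618]
side [[450.18615756   0.         312.69324413]
 [  0.         450.18615756 199.25938456]
 [  0.           0.           1.        ]] [-0.15438125  0.94741002  0.95490438] [-0.28380478  0.84326125 -0.43118955  0.14980282]
{'clock': 0.1, 'joints': array([ 1.13519474,  0.38378691,  0.04382015,  1.59938794, -0.01789071,
        1.16124629, -0.04987947]), 'qvel': array([-0.00130695, -0.00274255, -0.00014624, -0.00355592,  0.0010372 ,
       -0.00102868,  0.00056848]), 'effort': array([ 2.82123401e-03, -4.34731901e+01,  1.02938801e+00, -2.50455523e+01,
        1.08768378e-02,  5.38770531e-03,  1.07607713e-05]), 'tcp_pos': array([ 0.21514151, -0.6124557 ,  0.23000424]), 'eef_rot': array([-0.11909589,  0.6978772 , -0.69619701,  0.11871521]), 'contact_force': array([-0.20779973,  0.42837893,  0.35625118]), 'wrist_torque': array([ 0.01060318, -0.00432832, -0.01472659]), 'finger_gap': 0.08566470634831024}
[[-0.943 -0.001  0.332]
 [-0.332  0.002 -0.943]
 [ 0.    -1.    -0.002]]
```

View pics/top0.png

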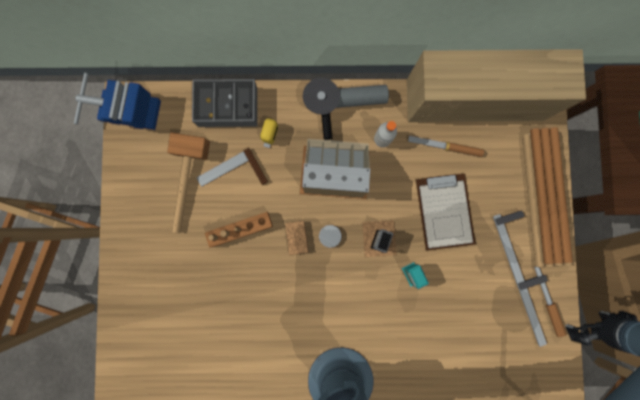

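View pics/side0.png

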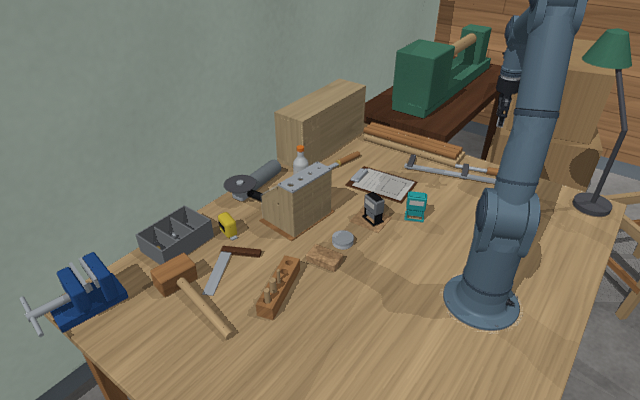

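Top view: stand (238,228), gauge (336,168), black stamp on the cork mat (380,238), turquoise decoy (415,275), clipboard (445,212). I'll enlarge these.

```bash
python3 - <<'E'
from h import *
t=cv2.imread('pics/top0.png'); s=cv2.imread('pics/side0.png')
def c(i,x,y,w,h,W,H): return cv2.resize(i[y:y+h,x:x+w],(W,H),interpolation=cv2.INTER_CUBIC)
a=np.hstack([c(t,200,205,75,45,400,240),c(t,296,138,80,60,400,240)[:, :]])
b=np.hstack([c(t,360,170,120,108,400,360),c(s,250,250,60,72,400,360)])
cv2.imwrite('pics/crop0.png',np.vstack([a,b]))
d=dict(np.load('pics/top0.npz'))
for n,u,v,z in [('standL',207,240,.045),('standR',270,218,.045),('gaugeholes0',312,176,.185),('3',360,179,.185),('mat',380,238,.003),('box',448,228,.005)]: print(n,unproj(d,u,v,z).round(4))
E
```

```text
standL [0.4326 0.4001 0.045 ]
standR [0.497  0.2092 0.045 ]
gaugeholes0 [0.6045 0.0785 0.185 ]
3 [ 0.5947 -0.0533  0.185 ]
mat [ 0.4319 -0.1314  0.003 ]
box [ 0.4606 -0.3464  0.005 ]
```

View pics/crop0.png

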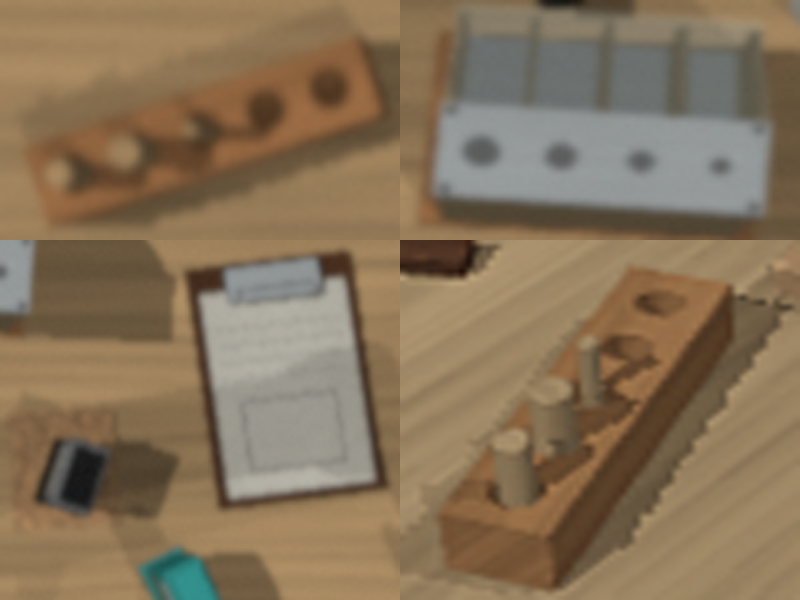

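Three dowels are present: hole 1 (212,237), hole 2 (224,233) and hole 3 (237,229); the other two holes are empty. The stamp meant is the black-and-grey one on the cork mat (381,239), because the one at (415,275) is turquoise. Now the sub-pixel fits.

```bash
cat >> h.py <<'E'
def tri(obs):
    "obs: list of (d,u,v) -> 3D point, residual"
    A=[];b=[]
    for d,u,v in obs:
        r=rot(d)@np.linalg.inv(np.array(d['K']))@np.array([u,v,1.]); r/=np.linalg.norm(r)
        P=np.eye(3)-np.outer(r,r); A.append(P); b.append(P@np.array(d['xyz']))
    p=np.linalg.lstsq(np.vstack(A),np.hstack(b),rcond=None)[0]
    return p,[proj(d,p)-[u,v] for d,u,v in obs]
def dark(d,u,v,r,frac=.5):
    g=cv2.cvtColor(d['image'],cv2.COLOR_RGB2GRAY).astype(float)
    u0,v0=int(round(u)),int(round(v)); w=g[v0-r:v0+r+1,u0-r:u0+r+1]
    bg=np.percentile(w,80); k=np.clip(bg-w-frac*(bg-w.min())*.4,0,None); yy,xx=np.mgrid[-r:r+1,-r:r+1]
    return u0+(k*xx).sum()/k.sum(), v0+(k*yy).sum()/k.sum()
E
python3 - <<'E'
from h import *
t=dict(np.load('pics/top0.npz')); s=dict(np.load('pics/side0.npz'))
H=[]
for u,v in [(312.2,175.7),(328.2,177),(344.2,178),(360.2,179.5)]:
    a=dark(t,u,v,4); p=unproj(t,*a,.185); q=proj(s,p)
    try: b=dark(s,*q,3)
    except Exception as e: b=q
    print('hole',np.round(a,2),p.round(4),'side pred',q.round(1),np.round(b,1),unproj(s,*b,.185).round(4)); H.append(p)
H=np.array(H);print(np.diff(H,axis=0).round(4))
for a,b in [((211.8,237.3),(266.8,290)),((223.8,233.1),(272.8,280)),((236.6,228.8),(278.5,270.4))]:
    print('dowel',unproj(t,*a,.085).round(4),unproj(s,*b,.085).round(4))
for a in [(249.6,224.6),(261.8,220.8)]: print('empty',unproj(t,*a,.045).round(4))
# side image crops
i=s['image'][:,:,::-1]
c=lambda x,y,w,h:cv2.resize(i[y:y+h,x:x+w],(w*5,h*5),interpolation=cv2.INTER_CUBIC)
cv2.imwrite('pics/crop1.png',np.hstack([c(255,155,80,60),c(340,160,80,60)]))
E
```

```text
hole [311.82 175.31] [0.6064 0.079  0.185 ] side pred [289.9 184.3] [290.  184.6] [0.6051 0.0802 0.185 ]
hole [327.76 176.6 ] [0.6024 0.0352 0.185 ] side pred [299.8 178.5] [300.  178.8] [0.6008 0.0365 0.185 ]
hole [343.75 177.89] [ 0.5983 -0.0087  0.185 ] side pred [309.4 172.9] [309.5 173.1] [ 0.5974 -0.0078  0.185 ]
hole [359.62 179.13] [ 0.5944 -0.0522  0.185 ] side pred [318.6 167.5] [318.5 167.7] [ 0.5938 -0.051   0.185 ]
[[-0.004  -0.0437  0.    ]
 [-0.004  -0.0439  0.    ]
 [-0.0039 -0.0436  0.    ]]
dowel [0.4405 0.3758 0.085 ] [0.4377 0.3807 0.085 ]
dowel [0.4523 0.3407 0.085 ] [0.4489 0.3447 0.085 ]
dowel [0.4645 0.3032 0.085 ] [0.4604 0.3085 0.085 ]
empty [0.4777 0.2713 0.045 ]
empty [0.4888 0.2342 0.045 ]
```

View pics/crop1.png

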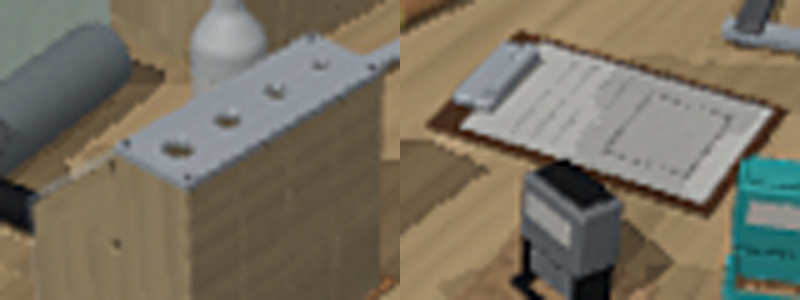

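Side crop: plate holes are at about (290,185), (300,179), (309,173) and (319,168), and both cameras agree to about 1 mm. The black stamp has a grey cap and its long side roughly faces the camera. Moving now.

Request:
jog_arm:
  rows:
    - {"ty":-8,"roll":-0.12,"grip":1}
    - {"ty":-8,"roll":-0.12,"grip":1}
    - {"ty":-8,"roll":-0.12,"grip":1}
    - {"ty":-8,"roll":-0.12,"grip":1}
    - {"ty":-8,"roll":-0.12,"grip":1}
    - {"ty":-8,"roll":-0.12,"grip":1}
    - {"ty":-8,"roll":-0.12,"grip":1}
    - {"ty":-8,"roll":-0.12,"grip":1}
    - {"ty":-8,"roll":-0.12,"grip":1}
    - {"ty":-8,"roll":-0.12,"grip":1}

```text
schema error: expected keys tx, ty, tz, roll, grip
```

Request:
jog_arm:
  rows:
    - {"tx":-31,"tz":24,"grip":1}
    - {"tx":-31,"tz":24,"grip":1}
    - {"tx":-31,"tz":24,"grip":1}
    - {"tx":-31,"tz":24,"grip":1}
    - {"tx":-31,"tz":24,"grip":1}
    - {"tx":-31,"tz":24,"grip":1}
    - {"tx":-31,"tz":24,"grip":1}
    - {"tx":-31,"tz":24,"grip":1}
    - {"tx":-31,"tz":24,"grip":1}
    - {"tx":-31,"tz":24,"grip":1}

```text
schema error: expected keys tx, ty, tz, roll, grip
```

Request:
jog_arm:
  rows:
    - {"tx":0,"ty":-8,"tz":0,"roll":-0.12,"grip":1}
    - {"tx":0,"ty":-8,"tz":0,"roll":-0.12,"grip":1}
    - {"tx":0,"ty":-8,"tz":0,"roll":-0.12,"grip":1}
    - {"tx":0,"ty":-8,"tz":0,"roll":-0.12,"grip":1}
    - {"tx":0,"ty":-8,"tz":0,"roll":-0.12,"grip":1}
    - {"tx":0,"ty":-8,"tz":0,"roll":-0.12,"grip":1}
    - {"tx":0,"ty":-8,"tz":0,"roll":-0.12,"grip":1}
    - {"tx":0,"ty":-8,"tz":0,"roll":-0.12,"grip":1}
    - {"tx":0,"ty":-8,"tz":0,"roll":-0.12,"grip":1}
    - {"tx":0,"ty":-8,"tz":0,"roll":-0.12,"grip":1}

```text
clock: 0.93
tcp_pos: [0.2152, -0.6128, 0.3108]
eef_rot: [-0.493, 0.507, -0.506, 0.493]
contact_force: [0.2, 0.5, -0.4]
finger_gap: 0.0854
```

Request:
jog_arm:
  rows:
    - {"tx":-31,"ty":0,"tz":24,"roll":0,"grip":1}
    - {"tx":-31,"ty":0,"tz":24,"roll":0,"grip":1}
    - {"tx":-31,"ty":0,"tz":24,"roll":0,"grip":1}
    - {"tx":-31,"ty":0,"tz":24,"roll":0,"grip":1}
    - {"tx":-31,"ty":0,"tz":24,"roll":0,"grip":1}
    - {"tx":-31,"ty":0,"tz":24,"roll":0,"grip":1}
    - {"tx":-31,"ty":0,"tz":24,"roll":0,"grip":1}
    - {"tx":-31,"ty":0,"tz":24,"roll":0,"grip":1}
    - {"tx":-31,"ty":0,"tz":24,"roll":0,"grip":1}
    - {"tx":-31,"ty":0,"tz":24,"roll":0,"grip":1}

```text
clock: 1.77
tcp_pos: [0.466, -0.3096, 0.3108]
eef_rot: [-0.492, 0.509, -0.508, 0.491]
contact_force: [0.6, -0.5, -0.6]
finger_gap: 0.0857
```

```bash
cat >> h.py <<'E'
def head(o=None):
    o=o or env.get_obs(); z=R.from_quat(o['eef_rot']).as_matrix()[:,2]; return np.degrees(np.arctan2(z[1],z[0]))
def plan(x,y,z,h=None,o=None):
    "totals in mm/rad in present tool axes; roll separately"
    o=o or env.get_obs(); d=R.from_quat(o['eef_rot']).as_matrix().T@(np.array([x,y,z])-o['tcp_pos'])*1000
    r=0 if h is None else -np.radians((h-head(o)+180)%360-180)
    print('t',o['clock'],'tx ty tz',d.round(1),'roll',round(r,3),'head',head(o).round(2),'gap',o['finger_gap'],'F',o['contact_force'].round(1))
E
python3 -c "
from h import *
plan(.4625,.306,.2,16.7)"
```

```text
t 1.7667 tx ty tz [-615.1  111.   -23.8] roll -0.325 head -1.9 gap 0.08569896899753106 F [ 0.6 -0.5 -0.6]
```

Request:
jog_arm:
  rows:
    - {"tx":-31,"ty":0,"tz":0,"roll":0,"grip":1}
    - {"tx":-31,"ty":0,"tz":0,"roll":0,"grip":1}
    - {"tx":-31,"ty":0,"tz":0,"roll":0,"grip":1}
    - {"tx":-31,"ty":0,"tz":0,"roll":0,"grip":1}
    - {"tx":-31,"ty":0,"tz":0,"roll":0,"grip":1}
    - {"tx":-31,"ty":0,"tz":0,"roll":0,"grip":1}
    - {"tx":-31,"ty":0,"tz":0,"roll":0,"grip":1}
    - {"tx":-31,"ty":0,"tz":0,"roll":0,"grip":1}
    - {"tx":-31,"ty":0,"tz":0,"roll":0,"grip":1}
    - {"tx":-31,"ty":0,"tz":0,"roll":0,"grip":1}

```text
clock: 2.6
tcp_pos: [0.475, -0.0001, 0.3109]
eef_rot: [-0.492, 0.508, -0.508, 0.491]
contact_force: [-0.6, -0.5, 0.2]
finger_gap: 0.0852
```

Request:
jog_arm:
  rows:
    - {"tx":-31,"ty":0,"tz":0,"roll":0,"grip":1}
    - {"tx":-31,"ty":0,"tz":0,"roll":0,"grip":1}
    - {"tx":-31,"ty":0,"tz":0,"roll":0,"grip":1}
    - {"tx":-31,"ty":0,"tz":0,"roll":0,"grip":1}
    - {"tx":-31,"ty":0,"tz":0,"roll":0,"grip":1}
    - {"tx":-31,"ty":0,"tz":0,"roll":-0.06,"grip":1}
    - {"tx":-31,"ty":0,"tz":0,"roll":-0.06,"grip":1}
    - {"tx":-31,"ty":0,"tz":0,"roll":-0.06,"grip":1}
    - {"tx":-31,"ty":0,"tz":0,"roll":-0.06,"grip":1}
    - {"tx":-31,"ty":0,"tz":0,"roll":-0.08,"grip":1}

```text
clock: 3.43
tcp_pos: [0.4672, 0.3082, 0.3107]
eef_rot: [0.567, -0.423, 0.423, -0.567]
contact_force: [0.7, -0.8, 0.9]
finger_gap: 0.0854
```

```bash
python3 -c "
from h import *
plan(.4625,.306,.12,16.7); snap('side','side1')
i=cv2.imread('pics/side1.png'); cv2.imwrite('pics/v1.png',cv2.resize(i[140:340,150:400],(750,600),interpolation=cv2.INTER_CUBIC)); print(env.get_obs()['joints'])"
```

```text
t 3.4333 tx ty tz [  0.7 190.7  -5. ] roll -0.002 head 16.58 gap 0.0853601782928437 F [ 0.7 -0.8  0.9]
[ 0.13029372  0.26865646 -0.93431873  1.68527515  0.21667563  1.2967488
 -0.54209134]
```

View pics/v1.png

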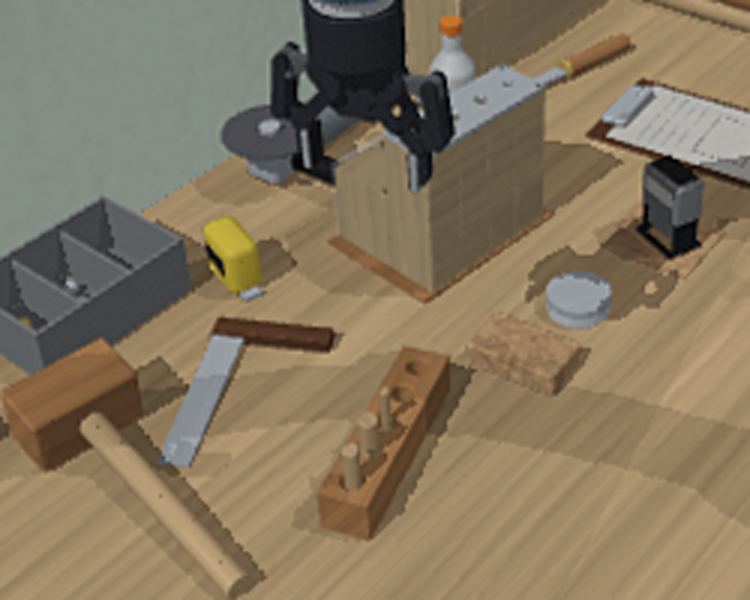

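Side view: the open gripper hangs above the stand row, with its tips at (315,165) and (415,180) in the crop. Three dowels are visible at (350,455), (370,425) and (386,400). Descending on the thin one, with the jaws opening across the row.

Request:
jog_arm:
  rows:
    - {"tx":0,"ty":19,"tz":-1,"roll":0,"grip":1}
    - {"tx":0,"ty":19,"tz":-1,"roll":0,"grip":1}
    - {"tx":0,"ty":19,"tz":-1,"roll":0,"grip":1}
    - {"tx":0,"ty":19,"tz":-1,"roll":0,"grip":1}
    - {"tx":0,"ty":19,"tz":-1,"roll":0,"grip":1}
    - {"tx":0,"ty":19,"tz":0,"roll":0,"grip":1}
    - {"tx":0,"ty":19,"tz":0,"roll":0,"grip":1}
    - {"tx":0,"ty":19,"tz":0,"roll":0,"grip":1}
    - {"tx":0,"ty":19,"tz":0,"roll":0,"grip":1}
    - {"tx":0,"ty":19,"tz":0,"roll":0,"grip":1}

```text
clock: 4.32
tcp_pos: [0.4624, 0.3051, 0.1199]
eef_rot: [0.567, -0.424, 0.423, -0.566]
contact_force: [0.0, -0.2, 0.4]
finger_gap: 0.085
```

Request:
jog_arm:
  rows:
    - {"tx":0,"ty":16,"tz":0,"roll":0,"grip":1}
    - {"tx":0,"ty":16,"tz":0,"roll":0,"grip":1}
    - {"tx":0,"ty":16,"tz":0,"roll":0,"grip":1}
    - {"tx":0,"ty":16,"tz":0,"roll":0,"grip":1}
    - {"tx":0,"ty":0,"tz":0,"roll":0,"grip":0}
    - {"tx":0,"ty":0,"tz":0,"roll":0,"grip":0}
    - {"tx":0,"ty":0,"tz":0,"roll":0,"grip":0}
    - {"tx":0,"ty":0,"tz":0,"roll":0,"grip":0}
    - {"tx":0,"ty":0,"tz":0,"roll":0,"grip":0}
    - {"tx":0,"ty":0,"tz":0,"roll":0,"grip":0}
  grip_force: 30

```text
clock: 5.15
tcp_pos: [0.4633, 0.3062, 0.0583]
eef_rot: [-0.566, 0.423, -0.424, 0.567]
contact_force: [0.2, -1.2, -0.0]
finger_gap: 0.0122
```

Request:
jog_arm:
  rows:
    - {"tx":0,"ty":0,"tz":0,"roll":0,"grip":0}
    - {"tx":0,"ty":0,"tz":0,"roll":0,"grip":0}
    - {"tx":0,"ty":0,"tz":0,"roll":0,"grip":0}
    - {"tx":0,"ty":0,"tz":0,"roll":0,"grip":0}
    - {"tx":0,"ty":0,"tz":0,"roll":0,"grip":0}
    - {"tx":0,"ty":0,"tz":0,"roll":0,"grip":0}
    - {"tx":0,"ty":0,"tz":0,"roll":0,"grip":0}
    - {"tx":0,"ty":0,"tz":0,"roll":0,"grip":0}
    - {"tx":0,"ty":0,"tz":0,"roll":0,"grip":0}
    - {"tx":0,"ty":0,"tz":0,"roll":0,"grip":0}

```text
clock: 5.98
tcp_pos: [0.4632, 0.3063, 0.058]
eef_rot: [-0.566, 0.423, -0.424, 0.567]
contact_force: [-0.9, -1.5, 4.8]
finger_gap: 0.0082
```

```bash
python3 -c "
from h import *
plan(.5941,-.0516,.27,16.7); snap('side','side2')"
```

```text
t 5.9833 tx ty tz [ 380.3 -212.    24.5] roll -0.004 head 16.45 gap 0.008173342500865115 F [-0.9 -1.5  4.8]
```

Request:
jog_arm:
  rows:
    - {"tx":0,"ty":-10,"tz":0,"roll":0,"grip":0}
    - {"tx":0,"ty":-20,"tz":0,"roll":0,"grip":0}
    - {"tx":0,"ty":-25,"tz":0,"roll":0,"grip":0}
    - {"tx":0,"ty":-25,"tz":0,"roll":0,"grip":0}
    - {"tx":0,"ty":-25,"tz":0,"roll":0,"grip":0}
    - {"tx":0,"ty":-25,"tz":0,"roll":0,"grip":0}
    - {"tx":0,"ty":-25,"tz":0,"roll":0,"grip":0}
    - {"tx":0,"ty":-25,"tz":0,"roll":0,"grip":0}
    - {"tx":0,"ty":-20,"tz":0,"roll":0,"grip":0}
    - {"tx":0,"ty":-12,"tz":0,"roll":0,"grip":0}

```text
clock: 6.87
tcp_pos: [0.463, 0.3066, 0.272]
eef_rot: [-0.565, 0.423, -0.424, 0.567]
contact_force: [-0.6, 0.1, -0.4]
finger_gap: 0.0082
```

```bash
python3 -c "
from h import *
plan(.5941,-.0516,.27,16.7); s=snap('side','side3'); i=s['image'][:,:,::-1]; p=env.get_obs()['tcp_pos']
t=snap('top','top3')['image'][:,:,::-1]
u,v=proj(s,p).astype(int);print(u,v)
a=cv2.resize(i[v-35:v+40,u-37:u+38],(400,400),interpolation=cv2.INTER_CUBIC)
b=cv2.resize(i[240:330,230:320],(400,400),interpolation=cv2.INTER_CUBIC);cv2.imwrite('pics/v2.png',np.hstack([a,b]))"
```

```text
t 6.8667 tx ty tz [380.7   1.8  24.2] roll -0.004 head 16.47 gap 0.008219498390227394 F [-0.6  0.1 -0.4]
273 214
```

View pics/v2.png

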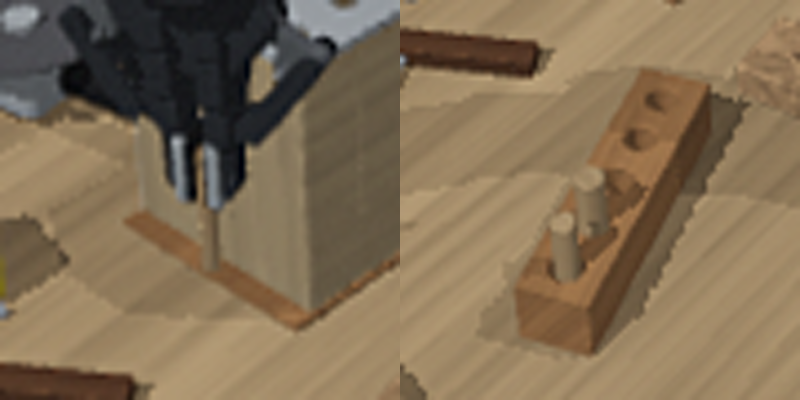

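Held thin dowel: bottom end at about (275,229) in the full side frame. The two thicker dowels remain in the stand. Carrying it over hole 3 and turning the jaws along the side camera's line of sight, so the sideways error shows.

Request:
jog_arm:
  rows:
    - {"tx":38,"ty":-1,"tz":2.4,"roll":0,"grip":0}
    - {"tx":38,"ty":-1,"tz":2.4,"roll":0,"grip":0}
    - {"tx":38,"ty":-1,"tz":2.4,"roll":0,"grip":0}
    - {"tx":38,"ty":-1,"tz":2.4,"roll":0,"grip":0}
    - {"tx":38,"ty":-1,"tz":2.4,"roll":0,"grip":0}
    - {"tx":38,"ty":-1,"tz":2.4,"roll":0,"grip":0}
    - {"tx":38,"ty":0,"tz":2.4,"roll":0,"grip":0}
    - {"tx":38,"ty":0,"tz":2.4,"roll":0,"grip":0}
    - {"tx":38,"ty":0,"tz":2.4,"roll":0,"grip":0}
    - {"tx":38,"ty":0,"tz":2.4,"roll":0,"grip":0}

```text
clock: 7.8
tcp_pos: [0.5922, -0.0539, 0.2729]
eef_rot: [0.567, -0.424, 0.422, -0.566]
contact_force: [0.9, -0.1, -0.6]
finger_gap: 0.0082
```

Request:
jog_arm:
  rows:
    - {"tx":0,"ty":0,"tz":0,"roll":0.122,"grip":0}
    - {"tx":0,"ty":0,"tz":0,"roll":0.122,"grip":0}
    - {"tx":0,"ty":0,"tz":0,"roll":0.122,"grip":0}
    - {"tx":0,"ty":0,"tz":0,"roll":0.122,"grip":0}
    - {"tx":0,"ty":0,"tz":0,"roll":0.122,"grip":0}
    - {"tx":0,"ty":0,"tz":0,"roll":0.122,"grip":0}
    - {"tx":0,"ty":0,"tz":0,"roll":0.122,"grip":0}
    - {"tx":0,"ty":0,"tz":0,"roll":0.122,"grip":0}
    - {"tx":0,"ty":0,"tz":0,"roll":0.122,"grip":0}
    - {"tx":0,"ty":0,"tz":0,"roll":0.122,"grip":0}

```text
clock: 8.63
tcp_pos: [0.5917, -0.0519, 0.2726]
eef_rot: [-0.221, 0.673, -0.671, 0.218]
contact_force: [-0.1, 0.6, -1.1]
finger_gap: 0.0082
```

```bash
python3 -c "
from h import *
plan(.5941,-.0516,.27,-53); o=env.get_obs();print(o['tcp_pos'],o['joints'].round(2))"
```

```text
t 8.6333 tx ty tz [-2.1  2.6  1.1] roll -0.014 head -53.8 gap 0.00816597170477268 F [-0.1  0.6 -1.1]
[ 0.59174246 -0.05191256  0.27256407] [ 0.47  0.3  -0.55  1.66  0.16  1.23 -1.05]
```

Request:
jog_arm:
  rows:
    - {"tx":-2,"ty":5,"tz":1,"roll":0,"grip":0}
    - {"tx":0,"ty":5,"tz":0,"roll":0,"grip":0}
    - {"tx":0,"ty":5,"tz":0,"roll":0,"grip":0}
    - {"tx":0,"ty":5,"tz":0,"roll":0,"grip":0}
    - {"tx":0,"ty":5,"tz":0,"roll":0,"grip":0}
    - {"tx":0,"ty":5,"tz":0,"roll":0,"grip":0}
    - {"tx":0,"ty":2,"tz":0,"roll":0,"grip":0}
    - {"tx":0,"ty":0,"tz":0,"roll":0,"grip":0}
    - {"tx":0,"ty":0,"tz":0,"roll":0,"grip":0}
    - {"tx":0,"ty":0,"tz":0,"roll":0,"grip":0}

```text
clock: 9.47
tcp_pos: [0.5957, -0.0514, 0.2437]
eef_rot: [0.222, -0.671, 0.672, -0.222]
contact_force: [0.5, -0.4, -0.7]
finger_gap: 0.0085
```

```bash
python3 -c "
from h import *
plan(.5941,-.0516,.27,-53); s=snap('side','side4'); i=s['image'][:,:,::-1].copy(); p=env.get_obs()['tcp_pos'];print(p)
e=p-[0,0,.043]; ue,ve=proj(s,e); print('pred end',ue,ve,'hole',proj(s,[.5941,-.0516,.185]),'tcp',proj(s,p))
u,v=int(ue),int(ve)
g=cv2.cvtColor(i,cv2.COLOR_BGR2GRAY)
for r in range(v-14,v+14): print(r,g[r,u-9:u+10])
a=cv2.resize(i[v-40:v+20,u-40:u+40],(800,600),interpolation=cv2.INTER_CUBIC);cv2.imwrite('pics/v3.png',a)"
```

```text
t 9.4667 tx ty tz [  1.4 -26.3  -0.8] roll -0.008 head -53.45 gap 0.008486737025705375 F [ 0.5 -0.4 -0.7]
[ 0.59575643 -0.0514267   0.24379483]
pred end 318.09430408322766 163.31014010008312 hole [318.53847845 167.62025182] tcp [318.082104  151.6787162]
149 [ 87  89  89  91  87  84 116  90  41  29  24  14  84  87  85  85  84  85
  86]
150 [ 89  88  88  88  87  87 116  89  39  20  23  24  85  87  85  85  85  88
  88]
151 [ 88  88  88  88  88  85 117  88  36  15  26  17  83  88  87  86  87  90
  90]
152 [ 89  88  89  89  88  86 114  90  56  39  37  31  81  87  88  88  89  91
  90]
153 [ 89  89  88  89  87  86 101 103 102  81  76  79  85  89  88  90  91  89
  90]
154 [89 88 89 87 88 88 87 94 85 88 86 96 89 90 91 89 89 89 89]
155 [ 87  88  95  89  88  90  87  87  81 110  89  87  89  89  90  90  88  89
  90]
156 [ 87  91  95  88  88  90  87  85 118 114  91  88  91  80  88  90  88  89
  89]
157 [ 87  88  92  88  88  93  89  84 115 112  90  86  88  90  89  88  88  86
 100]
158 [ 87  88  89  88  87  91  88  84 115 111  89  88  89  89  88  86 100  98
 130]
159 [ 88  89  90  88  89  90  88  84
[... 757 characters left out ...]
13 133 151 152 150 151 151 151
 153]
169 [136 138 151 154 154 154 153 153 154 156 155 152 151 152 151 153 152 154
 158]
170 [150 154 153 153 152 152 150 151 152 151 151 151 152 152 151 153 155 153
 149]
171 [151 158 148 152 152 150 152 151 150 150 151 151 150 153 153 151 149 124
  90]
172 [125 159 123 146 152 152 152 152 151 150 150 151 154 156 152 123 103  88
  87]
173 [ 93  98 116 139 151 151 152 152 150 151 153 155 151 146 126  93  85  85
  87]
174 [114 106 117 150 152 149 149 151 151 154 151 149 124  83  83  87  87  87
  89]
175 [157 157 154 152 150 149 151 153 156 152 122 104  89  87  80  86  90  89
  90]
176 [152 152 150 150 150 151 156 150 147 124  91  85  87  87  89  90  90  90
  91]
```

View pics/v3.png

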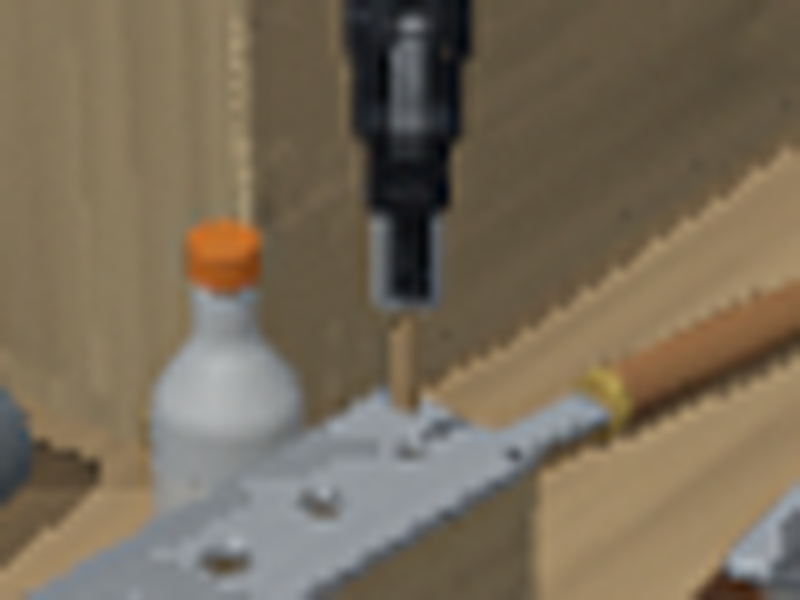

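The dowel end at (318.0,163) is about 0.5 px left of hole 3 (318.5,167.6), and the pose reading agrees on +1.4 mm in tool x. Correct, then lower gently.

Request:
jog_arm:
  rows:
    - {"tx":1.4,"ty":2,"tz":-0.8,"roll":0,"grip":0}
    - {"tx":0,"ty":2,"tz":0,"roll":0,"grip":0}
    - {"tx":0,"ty":2,"tz":0,"roll":0,"grip":0}
    - {"tx":0,"ty":2,"tz":0,"roll":0,"grip":0}
    - {"tx":0,"ty":2,"tz":0,"roll":0,"grip":0}
    - {"tx":0,"ty":2,"tz":0,"roll":0,"grip":0}
    - {"tx":0,"ty":1,"tz":0,"roll":0,"grip":0}
    - {"tx":0,"ty":1,"tz":0,"roll":0,"grip":0}
    - {"tx":0,"ty":0,"tz":0,"roll":0,"grip":0}
    - {"tx":0,"ty":0,"tz":0,"roll":0,"grip":0}

```text
clock: 10.35
tcp_pos: [0.5938, -0.0516, 0.2292]
eef_rot: [-0.222, 0.671, -0.671, 0.222]
contact_force: [-0.5, 0.9, -0.4]
finger_gap: 0.0084
```

Request:
jog_arm:
  rows:
    - {"tx":0,"ty":1,"tz":0,"roll":0,"grip":0}
    - {"tx":0,"ty":1,"tz":0,"roll":0,"grip":0}
    - {"tx":0,"ty":1,"tz":0,"roll":0,"grip":0}
    - {"tx":0,"ty":1,"tz":0,"roll":0,"grip":0}
    - {"tx":0,"ty":1,"tz":0,"roll":0,"grip":0}
    - {"tx":0,"ty":0,"tz":0,"roll":0,"grip":0}
    - {"tx":0,"ty":0,"tz":0,"roll":0,"grip":0}
    - {"tx":0,"ty":0,"tz":0,"roll":0,"grip":0}
    - {"tx":0,"ty":0,"tz":0,"roll":0,"grip":0}
    - {"tx":0,"ty":0,"tz":0,"roll":0,"grip":0}

```text
clock: 11.18
tcp_pos: [0.5939, -0.0523, 0.2242]
eef_rot: [0.222, -0.671, 0.672, -0.222]
contact_force: [1.3, -2.7, -0.3]
finger_gap: 0.0086
```

```bash
python3 -c "
from h import *
plan(.5941,-.0516,.27,-53)"
```

```text
t 11.1833 tx ty tz [ -0.5 -45.8  -0.4] roll -0.008 head -53.48 gap 0.008586899324083791 F [ 1.3 -2.7 -0.3]
```

It entered: the bottom is about 4 mm below the plate top, with only 3 N lateral force. Continue, then release.

Request:
jog_arm:
  rows:
    - {"tx":0,"ty":2,"tz":0,"roll":0,"grip":0}
    - {"tx":0,"ty":2,"tz":0,"roll":0,"grip":0}
    - {"tx":0,"ty":2,"tz":0,"roll":0,"grip":0}
    - {"tx":0,"ty":2,"tz":0,"roll":0,"grip":0}
    - {"tx":0,"ty":2,"tz":0,"roll":0,"grip":0}
    - {"tx":0,"ty":2,"tz":0,"roll":0,"grip":0}
    - {"tx":0,"ty":2,"tz":0,"roll":0,"grip":0}
    - {"tx":0,"ty":2,"tz":0,"roll":0,"grip":0}
    - {"tx":0,"ty":0,"tz":0,"roll":0,"grip":0}
    - {"tx":0,"ty":0,"tz":0,"roll":0,"grip":0}

```text
clock: 12.02
tcp_pos: [0.5939, -0.0523, 0.2079]
eef_rot: [0.222, -0.671, 0.672, -0.222]
contact_force: [1.7, -4.6, 1.1]
finger_gap: 0.0083
```

Request:
jog_arm:
  rows:
    - {"tx":0,"ty":0,"tz":0,"roll":0,"grip":1}
    - {"tx":0,"ty":0,"tz":0,"roll":0,"grip":1}
    - {"tx":0,"ty":0,"tz":0,"roll":0,"grip":1}
    - {"tx":0,"ty":0,"tz":0,"roll":0,"grip":1}
    - {"tx":0,"ty":0,"tz":0,"roll":0,"grip":1}
    - {"tx":0,"ty":-20,"tz":0,"roll":0,"grip":1}
    - {"tx":0,"ty":-25,"tz":0,"roll":0,"grip":1}
    - {"tx":0,"ty":-25,"tz":0,"roll":0,"grip":1}
    - {"tx":0,"ty":0,"tz":0,"roll":0,"grip":1}
    - {"tx":0,"ty":0,"tz":0,"roll":0,"grip":1}

```text
clock: 12.85
tcp_pos: [0.5951, -0.0509, 0.2805]
eef_rot: [0.22, -0.671, 0.672, -0.223]
contact_force: [0.4, 0.2, -0.3]
finger_gap: 0.0855
```

```bash
python3 -c "
from h import *
s=snap('side','side5');t=snap('top','top5')
plan(.4506,.3427,.27,16.7)
a=cv2.resize(s['image'][140:220,250:350,::-1],(500,400),interpolation=cv2.INTER_CUBIC)
b=cv2.resize(t['image'][130:205,298:373,::-1],(300,300),interpolation=cv2.INTER_CUBIC)
b=cv2.copyMakeBorder(b,0,100,0,0,cv2.BORDER_CONSTANT)
cv2.imwrite('pics/v4.png',np.hstack([a,b]))"
```

```text
t 12.95 tx ty tz [-120.2    7.9 -401.4] roll -1.224 head -53.43 gap 0.0856872511427976 F [ 0.2  0.3 -0.5]
```

View pics/v4.png

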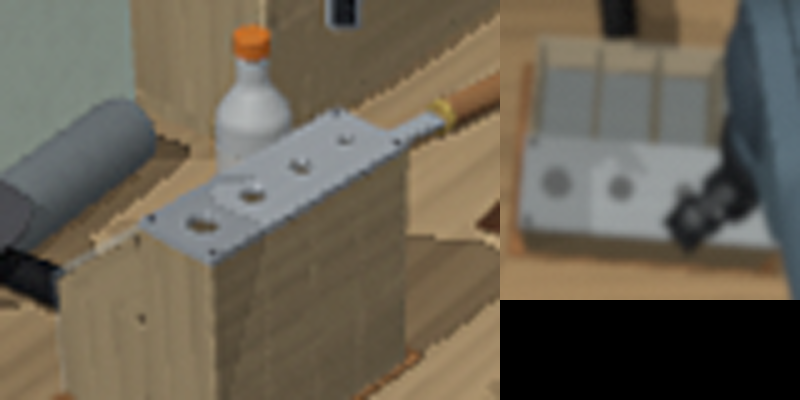

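The holes are clear and nothing sticks up at hole 3 (345,138 in the crop), so the thin dowel has dropped through. On to dowel 2.

Request:
jog_arm:
  rows:
    - {"tx":-10,"ty":-2,"tz":-36,"roll":0,"grip":1}
    - {"tx":-11,"ty":0,"tz":-36,"roll":0,"grip":1}
    - {"tx":-11,"ty":0,"tz":-36,"roll":0,"grip":1}
    - {"tx":-11,"ty":0,"tz":-36,"roll":0,"grip":1}
    - {"tx":-11,"ty":0,"tz":-36,"roll":0,"grip":1}
    - {"tx":-11,"ty":0,"tz":-36,"roll":0,"grip":1}
    - {"tx":-11,"ty":0,"tz":-36,"roll":0,"grip":1}
    - {"tx":-11,"ty":0,"tz":-36,"roll":0,"grip":1}
    - {"tx":-11,"ty":0,"tz":-36,"roll":0,"grip":1}
    - {"tx":-11,"ty":0,"tz":-36,"roll":0,"grip":1}

```text
clock: 13.78
tcp_pos: [0.4652, 0.3033, 0.2786]
eef_rot: [0.223, -0.671, 0.672, -0.221]
contact_force: [1.2, 0.2, 0.7]
finger_gap: 0.0857
```

Request:
jog_arm:
  rows:
    - {"tx":-11,"ty":0,"tz":-36,"roll":0,"grip":1}
    - {"tx":0,"ty":10,"tz":0,"roll":-0.122,"grip":1}
    - {"tx":0,"ty":10,"tz":0,"roll":-0.122,"grip":1}
    - {"tx":0,"ty":10,"tz":0,"roll":-0.122,"grip":1}
    - {"tx":0,"ty":10,"tz":0,"roll":-0.122,"grip":1}
    - {"tx":0,"ty":10,"tz":0,"roll":-0.122,"grip":1}
    - {"tx":0,"ty":10,"tz":0,"roll":-0.122,"grip":1}
    - {"tx":0,"ty":10,"tz":0,"roll":-0.122,"grip":1}
    - {"tx":0,"ty":10,"tz":0,"roll":-0.122,"grip":1}
    - {"tx":0,"ty":10,"tz":0,"roll":-0.122,"grip":1}

```text
clock: 14.62
tcp_pos: [0.4533, 0.3371, 0.1881]
eef_rot: [0.542, -0.456, 0.455, -0.54]
contact_force: [-0.6, 0.3, -0.0]
finger_gap: 0.0853
```

```bash
python3 -c "
from h import *
plan(.4506,.3427,.057,16.7);print(env.get_obs()['joints'].round(2))"
```

```text
t 14.6167 tx ty tz [ -6.1 131.1  -1.3] roll -0.12 head 9.82 gap 0.08532606920284423 F [-0.6  0.3 -0. ]
[ 0.06  0.43 -0.94  1.81  0.38  1.1  -0.84]
```

Request:
jog_arm:
  rows:
    - {"tx":-3,"ty":10,"tz":-1,"roll":-0.12,"grip":1}
    - {"tx":-3,"ty":14,"tz":0,"roll":0,"grip":1}
    - {"tx":0,"ty":14,"tz":0,"roll":0,"grip":1}
    - {"tx":0,"ty":14,"tz":0,"roll":0,"grip":1}
    - {"tx":0,"ty":14,"tz":0,"roll":0,"grip":1}
    - {"tx":0,"ty":14,"tz":0,"roll":0,"grip":1}
    - {"tx":0,"ty":14,"tz":0,"roll":0,"grip":1}
    - {"tx":0,"ty":14,"tz":0,"roll":0,"grip":1}
    - {"tx":0,"ty":14,"tz":0,"roll":0,"grip":1}
    - {"tx":0,"ty":9,"tz":0,"roll":0,"grip":1}

```text
clock: 15.45
tcp_pos: [0.4515, 0.343, 0.0572]
eef_rot: [0.567, -0.424, 0.424, -0.565]
contact_force: [-0.8, -0.2, -0.6]
finger_gap: 0.0851
```

Request:
jog_arm:
  rows:
    - {"tx":0,"ty":0,"tz":0,"roll":0,"grip":0}
    - {"tx":0,"ty":0,"tz":0,"roll":0,"grip":0}
    - {"tx":0,"ty":0,"tz":0,"roll":0,"grip":0}
    - {"tx":0,"ty":0,"tz":0,"roll":0,"grip":0}
    - {"tx":0,"ty":0,"tz":0,"roll":0,"grip":0}
    - {"tx":0,"ty":0,"tz":0,"roll":0,"grip":0}
    - {"tx":0,"ty":0,"tz":0,"roll":0,"grip":0}
    - {"tx":0,"ty":0,"tz":0,"roll":0,"grip":0}
    - {"tx":0,"ty":0,"tz":0,"roll":0,"grip":0}
    - {"tx":0,"ty":0,"tz":0,"roll":0,"grip":0}

```text
clock: 16.28
tcp_pos: [0.4527, 0.3443, 0.0602]
eef_rot: [-0.565, 0.424, -0.424, 0.566]
contact_force: [-1.1, 0.0, 5.8]
finger_gap: 0.0179
```

Request:
jog_arm:
  rows:
    - {"tx":0,"ty":-10,"tz":0,"roll":0,"grip":0}
    - {"tx":0,"ty":-20,"tz":0,"roll":0,"grip":0}
    - {"tx":0,"ty":-25,"tz":0,"roll":0,"grip":0}
    - {"tx":0,"ty":-25,"tz":0,"roll":0,"grip":0}
    - {"tx":0,"ty":-25,"tz":0,"roll":0,"grip":0}
    - {"tx":0,"ty":-25,"tz":0,"roll":0,"grip":0}
    - {"tx":0,"ty":-25,"tz":0,"roll":0,"grip":0}
    - {"tx":0,"ty":-25,"tz":0,"roll":0,"grip":0}
    - {"tx":0,"ty":-20,"tz":0,"roll":0,"grip":0}
    - {"tx":0,"ty":-12,"tz":0,"roll":0,"grip":0}

```text
clock: 17.12
tcp_pos: [0.4523, 0.3444, 0.274]
eef_rot: [-0.565, 0.423, -0.424, 0.567]
contact_force: [0.6, -0.8, -0.5]
finger_gap: 0.0178
```

```bash
python3 -c "
from h import *
for h in [(.6059,.0790),(.6018,.0352),(.5980,-.0088)]: plan(*h,.27,-51)"
```

```text
t 17.1167 tx ty tz [297.9   3.9  72.6] roll 1.176 head 16.35 gap 0.017825648488579274 F [ 0.6 -0.8 -0.5]
t 17.1167 tx ty tz [338.8   3.9  56.4] roll 1.176 head 16.35 gap 0.017825648488579274 F [ 0.6 -0.8 -0.5]
t 17.1167 tx ty tz [379.9   3.8  40.3] roll 1.176 head 16.35 gap 0.017825648488579274 F [ 0.6 -0.8 -0.5]
```

Gap 17.8 mm, against 8.2 mm for the 9.5 mm dowel, so this one is 19 mm and goes to hole 0.

Request:
jog_arm:
  rows:
    - {"tx":37,"ty":0,"tz":9,"roll":0,"grip":0}
    - {"tx":37,"ty":0,"tz":9,"roll":0,"grip":0}
    - {"tx":37,"ty":0,"tz":9,"roll":0,"grip":0}
    - {"tx":37,"ty":0,"tz":9,"roll":0,"grip":0}
    - {"tx":37,"ty":0,"tz":9,"roll":0,"grip":0}
    - {"tx":37,"ty":0,"tz":9,"roll":0,"grip":0}
    - {"tx":37,"ty":0,"tz":9,"roll":0,"grip":0}
    - {"tx":37,"ty":0,"tz":9,"roll":0,"grip":0}
    - {"tx":2,"ty":0,"tz":1,"roll":0,"grip":0}
    - {"tx":0,"ty":0,"tz":0,"roll":0,"grip":0}

```text
clock: 17.95
tcp_pos: [0.6069, 0.0729, 0.2696]
eef_rot: [0.565, -0.427, 0.426, -0.563]
contact_force: [-0.3, 1.0, -0.8]
finger_gap: 0.0181
```

Request:
jog_arm:
  rows:
    - {"tx":0,"ty":2,"tz":0,"roll":0.114,"grip":0}
    - {"tx":0,"ty":2,"tz":0,"roll":0.114,"grip":0}
    - {"tx":0,"ty":2,"tz":0,"roll":0.114,"grip":0}
    - {"tx":0,"ty":2,"tz":0,"roll":0.114,"grip":0}
    - {"tx":0,"ty":2,"tz":0,"roll":0.114,"grip":0}
    - {"tx":0,"ty":2,"tz":0,"roll":0.114,"grip":0}
    - {"tx":0,"ty":2,"tz":0,"roll":0.114,"grip":0}
    - {"tx":0,"ty":2,"tz":0,"roll":0.114,"grip":0}
    - {"tx":0,"ty":2,"tz":0,"roll":0.114,"grip":0}
    - {"tx":0,"ty":2,"tz":0,"roll":0.114,"grip":0}

```text
clock: 18.78
tcp_pos: [0.6044, 0.0806, 0.2507]
eef_rot: [-0.247, 0.663, -0.662, 0.247]
contact_force: [0.0, 0.0, 0.3]
finger_gap: 0.018
```

```bash
cat >> h.py <<'E'
def hover(hx,hy,drop,name):
    plan(hx,hy,.2365); s=snap('side',name); p=env.get_obs()['tcp_pos']
    ue,ve=proj(s,p-[0,0,drop]); print('tcp',p.round(4),'pred end',ue,ve,'hole',proj(s,[hx,hy,.185]))
    g=cv2.cvtColor(s['image'],cv2.COLOR_RGB2GRAY); u,v=int(round(ue)),int(round(ve))
    for r in range(v-8,v+5): print(r,u-8,g[r,u-8:u+9])
E
python3 -c "
from h import *
hover(.6059,.0790,.045,'side6')"
```

```text
t 18.7833 tx ty tz [-0.1 14.2  2.2] roll 0 head -49.11 gap 0.0180242163443771 F [0.  0.  0.3]
tcp [0.6041 0.0805 0.2503] pred end 289.89010128820405 179.19756707263807 hole [290.01718826 184.32640269]
171 282 [ 77  77  77  77  75 116 124  94 109  91  78 105 146 150 149 138 145]
172 282 [ 93  94  95  92 104 117 119 121 116 103  80 105 144 151 152 150 156]
173 282 [ 92  93  90 101 139 125 118 119 115 102  82 105 145 151 151 150 150]
174 282 [ 89  88 101 137 140 123 118 118 115 104  82 106 148 152 149 150 149]
175 282 [102 102 136 139 138 122 117 119 113 102  83 113 151 152 149 150 151]
176 282 [139 143 138 137 139 122 117 119 115 102  83 112 150 152 151 152 153]
177 282 [141 138 137 137 141 126 117 120 116 103  84 109 151 153 151 152 147]
178 282 [136 137 138 140 146 134 118 120 116 104  84  91 151 155 156 144 113]
179 282 [137 138 140 147 152 141 121 118 114 101  92 112 154 151 150 108  81]
180 282 [141 144 146 151 151 153 137 123 117 117 131 151 153 109  98 102  98]
181 282 [148 152 151 151 150 153 156 143 141 161 155 110  97 101 102 102  98]
182 282 [150 148 150 152 155 152 151 154 156 170 113  98 100 101 100  98 115]
183 282 [132 130 148 150 153 133 119 127 129 148 105  88 116 101 114 115 152]
```

Measured dowel edges are 286.7 and 293.1, so its centre is 289.9 against the hole's 290.0. It is 19 mm wide and aligned sideways. Shift +2.5 mm in tool z and lower.

Request:
jog_arm:
  rows:
    - {"tx":0,"ty":3,"tz":2.5,"roll":0,"grip":0}
    - {"tx":0,"ty":3,"tz":0,"roll":0,"grip":0}
    - {"tx":0,"ty":3,"tz":0,"roll":0,"grip":0}
    - {"tx":0,"ty":3,"tz":0,"roll":0,"grip":0}
    - {"tx":0,"ty":3,"tz":0,"roll":0,"grip":0}
    - {"tx":0,"ty":2,"tz":0,"roll":0,"grip":0}
    - {"tx":0,"ty":1,"tz":0,"roll":0,"grip":0}
    - {"tx":0,"ty":0,"tz":0,"roll":0,"grip":0}
    - {"tx":0,"ty":0,"tz":0,"roll":0,"grip":0}
    - {"tx":0,"ty":0,"tz":0,"roll":0,"grip":0}

```text
clock: 19.67
tcp_pos: [0.6078, 0.0763, 0.2335]
eef_rot: [0.248, -0.662, 0.662, -0.248]
contact_force: [0.0, -1.0, 0.4]
finger_gap: 0.0179
```

Request:
jog_arm:
  rows:
    - {"tx":0,"ty":1,"tz":0,"roll":0,"grip":0}
    - {"tx":0,"ty":1,"tz":0,"roll":0,"grip":0}
    - {"tx":0,"ty":1,"tz":0,"roll":0,"grip":0}
    - {"tx":0,"ty":1,"tz":0,"roll":0,"grip":0}
    - {"tx":0,"ty":1,"tz":0,"roll":0,"grip":0}
    - {"tx":0,"ty":1,"tz":0,"roll":0,"grip":0}
    - {"tx":0,"ty":0,"tz":0,"roll":0,"grip":0}
    - {"tx":0,"ty":0,"tz":0,"roll":0,"grip":0}
    - {"tx":0,"ty":0,"tz":0,"roll":0,"grip":0}
    - {"tx":0,"ty":0,"tz":0,"roll":0,"grip":0}

```text
clock: 20.5
tcp_pos: [0.6075, 0.0771, 0.2272]
eef_rot: [-0.248, 0.663, -0.662, 0.248]
contact_force: [0.0, 1.5, 1.0]
finger_gap: 0.0176
```

Request:
jog_arm:
  rows:
    - {"tx":0,"ty":1,"tz":0,"roll":0,"grip":0}
    - {"tx":0,"ty":1,"tz":0,"roll":0,"grip":0}
    - {"tx":0,"ty":1,"tz":0,"roll":0,"grip":0}
    - {"tx":0,"ty":1,"tz":0,"roll":0,"grip":0}
    - {"tx":0,"ty":1,"tz":0,"roll":0,"grip":0}
    - {"tx":0,"ty":1,"tz":0,"roll":0,"grip":0}
    - {"tx":0,"ty":0,"tz":0,"roll":0,"grip":0}
    - {"tx":0,"ty":0,"tz":0,"roll":0,"grip":0}
    - {"tx":0,"ty":0,"tz":0,"roll":0,"grip":0}
    - {"tx":0,"ty":0,"tz":0,"roll":0,"grip":0}

```text
clock: 21.33
tcp_pos: [0.6075, 0.0769, 0.2212]
eef_rot: [-0.248, 0.663, -0.662, 0.248]
contact_force: [-1.0, 4.8, 1.0]
finger_gap: 0.018
```

```bash
python3 -c "
from h import *
hover(.6059,.0790,.045,'side7')" | head -2
```

```text
t 21.3333 tx ty tz [ -0.2 -15.3  -2.7] roll 0 head -48.97 gap 0.017963435385274177 F [-1.   4.8  1. ]
tcp [0.6074 0.0769 0.2212] pred end 290.18669416882807 186.22123680397306 hole [290.01718826 184.32640269]
```

The dowel is in, rubbing slightly (4.8 N). Relieve that, go deeper and release.

Request:
jog_arm:
  rows:
    - {"tx":0,"ty":1,"tz":-0.5,"roll":0,"grip":0}
    - {"tx":0,"ty":2,"tz":-0.5,"roll":0,"grip":0}
    - {"tx":0,"ty":2,"tz":0,"roll":0,"grip":0}
    - {"tx":0,"ty":2,"tz":0,"roll":0,"grip":0}
    - {"tx":0,"ty":2,"tz":0,"roll":0,"grip":0}
    - {"tx":0,"ty":1,"tz":0,"roll":0,"grip":0}
    - {"tx":0,"ty":0,"tz":0,"roll":0,"grip":0}
    - {"tx":0,"ty":0,"tz":0,"roll":0,"grip":0}
    - {"tx":0,"ty":0,"tz":0,"roll":0,"grip":0}
    - {"tx":0,"ty":0,"tz":0,"roll":0,"grip":0}

```text
clock: 22.22
tcp_pos: [0.607, 0.077, 0.211]
eef_rot: [-0.248, 0.662, -0.662, 0.248]
contact_force: [2.0, 4.0, -0.2]
finger_gap: 0.0179
```

Request:
jog_arm:
  rows:
    - {"tx":0,"ty":0,"tz":0,"roll":0,"grip":1}
    - {"tx":0,"ty":0,"tz":0,"roll":0,"grip":1}
    - {"tx":0,"ty":0,"tz":0,"roll":0,"grip":1}
    - {"tx":0,"ty":0,"tz":0,"roll":0,"grip":1}
    - {"tx":0,"ty":0,"tz":0,"roll":0,"grip":1}
    - {"tx":0,"ty":-20,"tz":0,"roll":0,"grip":1}
    - {"tx":0,"ty":-25,"tz":0,"roll":0,"grip":1}
    - {"tx":0,"ty":-25,"tz":0,"roll":0,"grip":1}
    - {"tx":0,"ty":0,"tz":0,"roll":0,"grip":1}
    - {"tx":0,"ty":0,"tz":0,"roll":0,"grip":1}

```text
clock: 23.05
tcp_pos: [0.6082, 0.0772, 0.2836]
eef_rot: [0.246, -0.662, 0.663, -0.249]
contact_force: [-0.5, 0.6, -0.6]
finger_gap: 0.0854
```

```bash
python3 -c "
from h import *
s=snap('side','side8');t=snap('top','top8')
plan(.4385,.379,.27,16.7)
a=cv2.resize(s['image'][130:330,220:420,::-1],(600,600),interpolation=cv2.INTER_CUBIC)
cv2.imwrite('pics/v5.png',a)"
```

```text
t 23.15 tx ty tz [ -71.7   10.5 -338.5] roll -1.147 head -49.0 gap 0.08513286510878745 F [-0.5  0.5 -0.7]
```

View pics/v5.png

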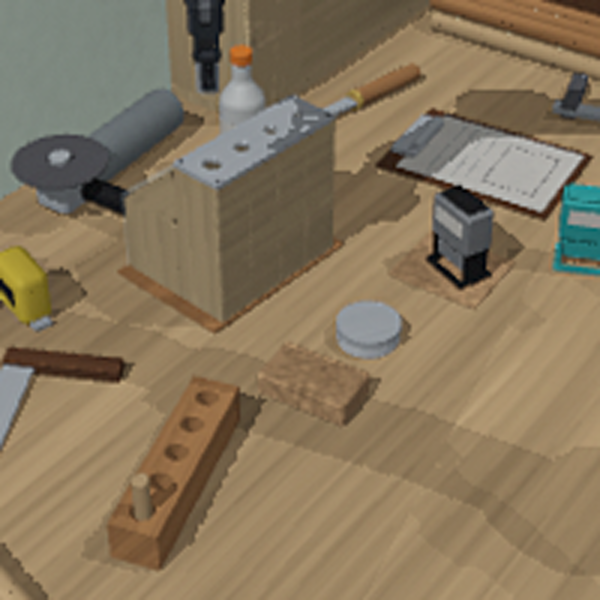

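The second dowel dropped and the plate is clear. One dowel remains at (142,495) in the crop.

Request:
jog_arm:
  rows:
    - {"tx":-8,"ty":0,"tz":-37,"roll":0,"grip":1}
    - {"tx":-8,"ty":0,"tz":-37,"roll":0,"grip":1}
    - {"tx":-8,"ty":0,"tz":-37,"roll":0,"grip":1}
    - {"tx":-8,"ty":0,"tz":-37,"roll":0,"grip":1}
    - {"tx":-8,"ty":0,"tz":-37,"roll":0,"grip":1}
    - {"tx":-8,"ty":0,"tz":-37,"roll":0,"grip":1}
    - {"tx":-8,"ty":0,"tz":-37,"roll":0,"grip":1}
    - {"tx":-8,"ty":0,"tz":-37,"roll":0,"grip":1}
    - {"tx":-8,"ty":0,"tz":-37,"roll":0,"grip":1}
    - {"tx":0,"ty":0,"tz":-4,"roll":-0.12,"grip":1}

```text
clock: 23.98
tcp_pos: [0.432, 0.3865, 0.2806]
eef_rot: [-0.293, 0.646, -0.642, 0.291]
contact_force: [-2.4, 1.4, -0.2]
finger_gap: 0.0854
```

Request:
jog_arm:
  rows:
    - {"tx":0,"ty":10,"tz":0,"roll":-0.12,"grip":1}
    - {"tx":0,"ty":10,"tz":0,"roll":-0.12,"grip":1}
    - {"tx":0,"ty":10,"tz":0,"roll":-0.12,"grip":1}
    - {"tx":0,"ty":10,"tz":0,"roll":-0.12,"grip":1}
    - {"tx":0,"ty":10,"tz":0,"roll":-0.12,"grip":1}
    - {"tx":0,"ty":10,"tz":0,"roll":-0.12,"grip":1}
    - {"tx":0,"ty":10,"tz":0,"roll":-0.12,"grip":1}
    - {"tx":0,"ty":10,"tz":0,"roll":-0.12,"grip":1}
    - {"tx":0,"ty":10,"tz":0,"roll":-0.07,"grip":1}
    - {"tx":0,"ty":10,"tz":0,"roll":0,"grip":1}

```text
clock: 24.82
tcp_pos: [0.4394, 0.3774, 0.179]
eef_rot: [0.569, -0.421, 0.42, -0.567]
contact_force: [0.5, 0.6, -0.0]
finger_gap: 0.0856
```

```bash
python3 -c "
from h import *
plan(.4385,.379,.057,16.7)"
```

```text
t 24.8167 tx ty tz [ -1.8 122.   -0. ] roll 0.005 head 16.96 gap 0.08563494220512406 F [ 0.5  0.6 -0. ]
```

Request:
jog_arm:
  rows:
    - {"tx":-2,"ty":14,"tz":0,"roll":0,"grip":1}
    - {"tx":0,"ty":14,"tz":0,"roll":0,"grip":1}
    - {"tx":0,"ty":14,"tz":0,"roll":0,"grip":1}
    - {"tx":0,"ty":14,"tz":0,"roll":0,"grip":1}
    - {"tx":0,"ty":14,"tz":0,"roll":0,"grip":1}
    - {"tx":0,"ty":14,"tz":0,"roll":0,"grip":1}
    - {"tx":0,"ty":14,"tz":0,"roll":0,"grip":1}
    - {"tx":0,"ty":14,"tz":0,"roll":0,"grip":1}
    - {"tx":0,"ty":10,"tz":0,"roll":0,"grip":1}
    - {"tx":0,"ty":0,"tz":0,"roll":0,"grip":1}

```text
clock: 25.65
tcp_pos: [0.4382, 0.3789, 0.0564]
eef_rot: [0.57, -0.421, 0.421, -0.566]
contact_force: [-0.3, -0.1, -0.5]
finger_gap: 0.0852
```

Request:
jog_arm:
  rows:
    - {"tx":0,"ty":0,"tz":0,"roll":0,"grip":0}
    - {"tx":0,"ty":0,"tz":0,"roll":0,"grip":0}
    - {"tx":0,"ty":0,"tz":0,"roll":0,"grip":0}
    - {"tx":0,"ty":0,"tz":0,"roll":0,"grip":0}
    - {"tx":0,"ty":0,"tz":0,"roll":0,"grip":0}
    - {"tx":0,"ty":0,"tz":0,"roll":0,"grip":0}
    - {"tx":0,"ty":0,"tz":0,"roll":0,"grip":0}
    - {"tx":0,"ty":0,"tz":0,"roll":0,"grip":0}
    - {"tx":0,"ty":0,"tz":0,"roll":0,"grip":0}
    - {"tx":0,"ty":0,"tz":0,"roll":0,"grip":0}

```text
clock: 26.48
tcp_pos: [0.4398, 0.3809, 0.0599]
eef_rot: [-0.568, 0.421, -0.421, 0.568]
contact_force: [0.4, -0.8, 4.4]
finger_gap: 0.0146
```

Request:
jog_arm:
  rows:
    - {"tx":0,"ty":-10,"tz":0,"roll":0,"grip":0}
    - {"tx":0,"ty":-20,"tz":0,"roll":0,"grip":0}
    - {"tx":0,"ty":-25,"tz":0,"roll":0,"grip":0}
    - {"tx":0,"ty":-25,"tz":0,"roll":0,"grip":0}
    - {"tx":0,"ty":-25,"tz":0,"roll":0,"grip":0}
    - {"tx":0,"ty":-25,"tz":0,"roll":0,"grip":0}
    - {"tx":0,"ty":-25,"tz":0,"roll":0,"grip":0}
    - {"tx":0,"ty":-25,"tz":0,"roll":0,"grip":0}
    - {"tx":0,"ty":-20,"tz":0,"roll":0,"grip":0}
    - {"tx":0,"ty":-12,"tz":0,"roll":0,"grip":0}

```text
clock: 27.32
tcp_pos: [0.4399, 0.3815, 0.2742]
eef_rot: [-0.567, 0.421, -0.421, 0.569]
contact_force: [-0.3, 1.2, -0.4]
finger_gap: 0.0147
```

```bash
python3 -c "
from h import *
for h in [(.6059,.0790),(.6018,.0352),(.5980,-.0088)]: plan(*h,.26,-50.5)"
```

```text
t 27.3167 tx ty tz [337.7  14.   70.7] roll 1.177 head 16.92 gap 0.014721262604041694 F [-0.3  1.2 -0.4]
t 27.3167 tx ty tz [378.4  13.9  54.1] roll 1.177 head 16.92 gap 0.014721262604041694 F [-0.3  1.2 -0.4]
t 27.3167 tx ty tz [419.4  13.8  37.6] roll 1.177 head 16.92 gap 0.014721262604041694 F [-0.3  1.2 -0.4]
```

Gap 14.7 mm means 15.9 mm thick, so it goes to hole 1.

Request:
jog_arm:
  rows:
    - {"tx":38,"ty":0,"tz":5.4,"roll":0,"grip":0}
    - {"tx":38,"ty":0,"tz":5.4,"roll":0,"grip":0}
    - {"tx":38,"ty":0,"tz":5.4,"roll":0,"grip":0}
    - {"tx":38,"ty":0,"tz":5.4,"roll":0,"grip":0}
    - {"tx":38,"ty":0,"tz":5.4,"roll":0,"grip":0}
    - {"tx":38,"ty":0,"tz":5.4,"roll":0,"grip":0}
    - {"tx":38,"ty":0,"tz":5.4,"roll":0,"grip":0}
    - {"tx":38,"ty":0,"tz":5.4,"roll":0,"grip":0}
    - {"tx":38,"ty":0,"tz":5.4,"roll":0,"grip":0}
    - {"tx":36,"ty":0,"tz":5.4,"roll":0,"grip":0}

```text
clock: 28.15
tcp_pos: [0.6011, 0.0318, 0.2706]
eef_rot: [0.568, -0.422, 0.421, -0.567]
contact_force: [0.7, 0.4, -0.3]
finger_gap: 0.0148
```

Request:
jog_arm:
  rows:
    - {"tx":0,"ty":2,"tz":0,"roll":0.118,"grip":0}
    - {"tx":0,"ty":2,"tz":0,"roll":0.118,"grip":0}
    - {"tx":0,"ty":2,"tz":0,"roll":0.118,"grip":0}
    - {"tx":0,"ty":2,"tz":0,"roll":0.118,"grip":0}
    - {"tx":0,"ty":2,"tz":0,"roll":0.118,"grip":0}
    - {"tx":0,"ty":2,"tz":0,"roll":0.118,"grip":0}
    - {"tx":0,"ty":2,"tz":0,"roll":0.118,"grip":0}
    - {"tx":0,"ty":2,"tz":0,"roll":0.118,"grip":0}
    - {"tx":0,"ty":2,"tz":0,"roll":0.118,"grip":0}
    - {"tx":0,"ty":2,"tz":0,"roll":0.118,"grip":0}

```text
clock: 28.98
tcp_pos: [0.6004, 0.0345, 0.2504]
eef_rot: [-0.236, 0.667, -0.666, 0.235]
contact_force: [-1.3, -0.0, 0.6]
finger_gap: 0.0147
```

Request:
jog_arm:
  rows:
    - {"tx":0,"ty":0,"tz":0,"roll":0,"grip":0}
    - {"tx":0,"ty":0,"tz":0,"roll":0,"grip":0}
    - {"tx":0,"ty":0,"tz":0,"roll":0,"grip":0}
    - {"tx":0,"ty":0,"tz":0,"roll":0,"grip":0}
    - {"tx":0,"ty":0,"tz":0,"roll":0,"grip":0}
    - {"tx":0,"ty":0,"tz":0,"roll":0,"grip":0}
    - {"tx":0,"ty":0,"tz":0,"roll":0,"grip":0}
    - {"tx":0,"ty":0,"tz":0,"roll":0,"grip":0}
    - {"tx":0,"ty":0,"tz":0,"roll":0,"grip":0}
    - {"tx":0,"ty":0,"tz":0,"roll":0,"grip":0}

```text
clock: 29.82
tcp_pos: [0.6011, 0.0346, 0.2513]
eef_rot: [-0.238, 0.666, -0.666, 0.238]
contact_force: [-0.0, 0.2, 0.8]
finger_gap: 0.0149
```

```bash
python3 -c "
from h import *
hover(.6018,.0352,.045,'side9')"
```

```text
t 29.8167 tx ty tz [-0.9 14.8 -0.1] roll 0 head -50.7 gap 0.014870882571229144 F [-0.   0.2  0.8]
tcp [0.6011 0.0345 0.2513] pred end 300.1053244823105 172.75402879258857 hole [299.96941845 178.53258695]
165 292 [107 131 147 157 163 173 139 123 120  93  76 112 147 137 116 105  99]
166 292 [107 132 141 147 151 158 130 120 116 109  85 105 132 118 110 111 131]
167 292 [106 124 142 147 146 148 131 121 115 107  85  98 121 118 135 144 155]
168 292 [122 130 142 147 147 149 133 122 115 108  86 101 130 138 154 154 154]
169 292 [116 138 145 146 147 149 132 122 113 108  84 101 154 157 153 151 153]
170 292 [112 132 145 147 149 148 131 123 113 107  87  89 151 153 152 152 153]
171 292 [120 133 145 149 149 142 126 122 112 108  83  89 150 154 153 153 148]
172 292 [138 139 145 149 153 152 132 120 112 105  82  92 149 153 154 154 121]
173 292 [139 139 146 149 151 151 143 130 121 107 103 122 152 156 151 130  98]
174 292 [139 139 147 150 150 150 151 154 148 130 153 158 150 151 108  96  93]
175 292 [145 151 151 149 150 150 151 151 151 153 155 149 105  94  97  98 115]
176 292 [152 151 151 152 150 154 153 151 151 162 159 107  94  97  95 110 155]
177 292 [148 147 148 148 150 148 144 139 145 174 159 120 114 114 113 152 155]
```

Dowel edges are 297.9 and 303.3, so its centre is 300.6 against the hole's 300.0. Shift -1.6 mm in tool x, then lower.

Request:
jog_arm:
  rows:
    - {"tx":-1.6,"ty":3,"tz":0,"roll":0,"grip":0}
    - {"tx":0,"ty":3,"tz":0,"roll":0,"grip":0}
    - {"tx":0,"ty":3,"tz":0,"roll":0,"grip":0}
    - {"tx":0,"ty":3,"tz":0,"roll":0,"grip":0}
    - {"tx":0,"ty":3,"tz":0,"roll":0,"grip":0}
    - {"tx":0,"ty":2,"tz":0,"roll":0,"grip":0}
    - {"tx":0,"ty":2,"tz":0,"roll":0,"grip":0}
    - {"tx":0,"ty":0,"tz":0,"roll":0,"grip":0}
    - {"tx":0,"ty":0,"tz":0,"roll":0,"grip":0}
    - {"tx":0,"ty":0,"tz":0,"roll":0,"grip":0}

```text
clock: 30.7
tcp_pos: [0.6025, 0.0356, 0.2325]
eef_rot: [0.238, -0.666, 0.666, -0.238]
contact_force: [-0.6, -0.2, -0.1]
finger_gap: 0.0149
```

Request:
jog_arm:
  rows:
    - {"tx":0,"ty":1,"tz":0,"roll":0,"grip":0}
    - {"tx":0,"ty":1,"tz":0,"roll":0,"grip":0}
    - {"tx":0,"ty":1,"tz":0,"roll":0,"grip":0}
    - {"tx":0,"ty":1,"tz":0,"roll":0,"grip":0}
    - {"tx":0,"ty":1,"tz":0,"roll":0,"grip":0}
    - {"tx":0,"ty":1,"tz":0,"roll":0,"grip":0}
    - {"tx":0,"ty":0,"tz":0,"roll":0,"grip":0}
    - {"tx":0,"ty":0,"tz":0,"roll":0,"grip":0}
    - {"tx":0,"ty":0,"tz":0,"roll":0,"grip":0}
    - {"tx":0,"ty":0,"tz":0,"roll":0,"grip":0}

```text
clock: 31.53
tcp_pos: [0.6025, 0.0355, 0.2263]
eef_rot: [0.238, -0.666, 0.666, -0.238]
contact_force: [1.2, 0.0, 0.3]
finger_gap: 0.0149
```

Request:
jog_arm:
  rows:
    - {"tx":0,"ty":1,"tz":0,"roll":0,"grip":0}
    - {"tx":0,"ty":2,"tz":0,"roll":0,"grip":0}
    - {"tx":0,"ty":2,"tz":0,"roll":0,"grip":0}
    - {"tx":0,"ty":2,"tz":0,"roll":0,"grip":0}
    - {"tx":0,"ty":2,"tz":0,"roll":0,"grip":0}
    - {"tx":0,"ty":2,"tz":0,"roll":0,"grip":0}
    - {"tx":0,"ty":2,"tz":0,"roll":0,"grip":0}
    - {"tx":0,"ty":2,"tz":0,"roll":0,"grip":0}
    - {"tx":0,"ty":0,"tz":0,"roll":0,"grip":0}
    - {"tx":0,"ty":0,"tz":0,"roll":0,"grip":0}

```text
clock: 32.37
tcp_pos: [0.6025, 0.0355, 0.211]
eef_rot: [-0.238, 0.666, -0.666, 0.238]
contact_force: [2.6, -0.2, -1.6]
finger_gap: 0.0146
```

Request:
jog_arm:
  rows:
    - {"tx":0,"ty":0,"tz":0,"roll":0,"grip":1}
    - {"tx":0,"ty":0,"tz":0,"roll":0,"grip":1}
    - {"tx":0,"ty":0,"tz":0,"roll":0,"grip":1}
    - {"tx":0,"ty":0,"tz":0,"roll":0,"grip":1}
    - {"tx":0,"ty":0,"tz":0,"roll":0,"grip":1}
    - {"tx":0,"ty":-20,"tz":0,"roll":0,"grip":1}
    - {"tx":0,"ty":-25,"tz":0,"roll":0,"grip":1}
    - {"tx":0,"ty":-25,"tz":0,"roll":0,"grip":1}
    - {"tx":0,"ty":0,"tz":0,"roll":0,"grip":1}
    - {"tx":0,"ty":0,"tz":0,"roll":0,"grip":1}

```text
clock: 33.2
tcp_pos: [0.6035, 0.0361, 0.2835]
eef_rot: [0.236, -0.665, 0.666, -0.239]
contact_force: [0.2, -0.3, 0.1]
finger_gap: 0.0851
```

Request:
jog_arm:
  rows:
    - {"tx":-10,"ty":0,"tz":-36,"roll":0,"grip":1}
    - {"tx":-10,"ty":0,"tz":-36,"roll":0,"grip":1}
    - {"tx":-10,"ty":0,"tz":-36,"roll":0,"grip":1}
    - {"tx":-10,"ty":0,"tz":-36,"roll":0,"grip":1}
    - {"tx":-10,"ty":0,"tz":-36,"roll":0,"grip":1}
    - {"tx":-10,"ty":0,"tz":-36,"roll":0,"grip":1}
    - {"tx":-10,"ty":0,"tz":-36,"roll":0,"grip":1}
    - {"tx":0,"ty":0,"tz":0,"roll":0,"grip":1}
    - {"tx":0,"ty":0,"tz":0,"roll":0,"grip":1}
    - {"tx":0,"ty":0,"tz":0,"roll":0,"grip":1}

```text
clock: 34.03
tcp_pos: [0.4965, 0.2741, 0.2801]
eef_rot: [0.239, -0.665, 0.666, -0.237]
contact_force: [0.9, -1.2, 0.3]
finger_gap: 0.0855
```

```bash
python3 -c "
from h import *
s=snap('side','side10');t=snap('top','top10')
a=cv2.resize(t['image'][130:290,290:490,::-1],(800,640),interpolation=cv2.INTER_CUBIC)[:400]
c=lambda i,x,y,w,h:cv2.resize(i[y:y+h,x:x+w,::-1],(400,200),interpolation=cv2.INTER_CUBIC)
a=cv2.resize(t['image'][135:285,290:490,::-1],(530,400),interpolation=cv2.INTER_CUBIC)
b=cv2.resize(s['image'][130:230,250:318,::-1],(270,400),interpolation=cv2.INTER_CUBIC)
cv2.imwrite('pics/v6.png',np.hstack([a,b]))
print(env.get_obs()['tcp_pos'])"
```

```text
[0.4978049  0.27252752 0.28027636]
```

View pics/v6.png

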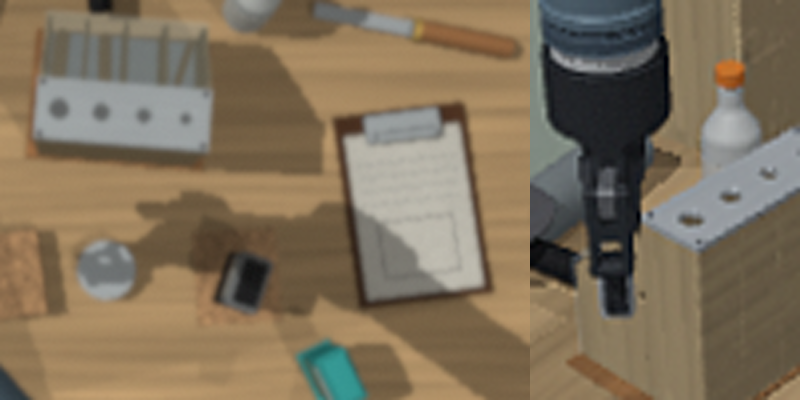

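All the holes are clear and dowels show in bays 0, 1 and 3, so sizing is done. The stamp (382,241) and clipboard haven't moved. Enlarging the stamp and the card box to get their poses.

```bash
python3 -c "
from h import *
t=cv2.imread('pics/top10.png');s=cv2.imread('pics/side10.png')
c=lambda i,x,y,w,h,k:cv2.resize(i[y:y+h,x:x+w],(w*k,h*k),interpolation=cv2.INTER_CUBIC)
a=c(t,362,220,40,40,10)   # stamp top
b=c(s,360,185,40,40,10)   # stamp side 
d=c(t,418,172,60,75,8)[:, :]  #480x600
d=cv2.resize(t[172:252,414:480],(396*1,480),interpolation=cv2.INTER_CUBIC)
cv2.imwrite('pics/v7.png',np.hstack([a,b]))
h=cv2.cvtColor(t,cv2.COLOR_BGR2HSV)
sub=t[165:260,405:490].astype(int); print(sub.shape)
m=((t[:,:,2]<110)&(t[:,:,0]<75)&(t.max(2)>20)).astype(np.uint8); m[:, :405]=0;m[:,490:]=0;m[:165]=0;m[260:]=0
cn=max(cv2.findContours(m,0,2)[0],key=cv2.contourArea); print(cv2.minAreaRect(cn),cv2.contourArea(cn))
dd=dict(np.load('pics/top10.npz'))
for p in cv2.boxPoints(cv2.minAreaRect(cn)): print(p,unproj(dd,*p,.005).round(4))
cv2.imwrite('pics/v8.png',np.hstack([c(t,414,168,66,84,6),cv2.resize(m[168:252,414:480]*255,(396,504))[:,:,None].repeat(3,2)]))
"
```

```text
(95, 85, 3)
((436.26617431640625, 214.26278686523438), (75.36260223388672, 70.9226303100586), 83.2901611328125) 918.5
[396.64502 180.98293] [ 0.6116 -0.1884  0.005 ]
[467.08185 172.69624] [ 0.6358 -0.414   0.005 ]
[475.88733 247.54265] [ 0.3983 -0.4319  0.005 ]
[405.4505  255.82933] [ 0.3753 -0.2095  0.005 ]
```

View pics/v7.png

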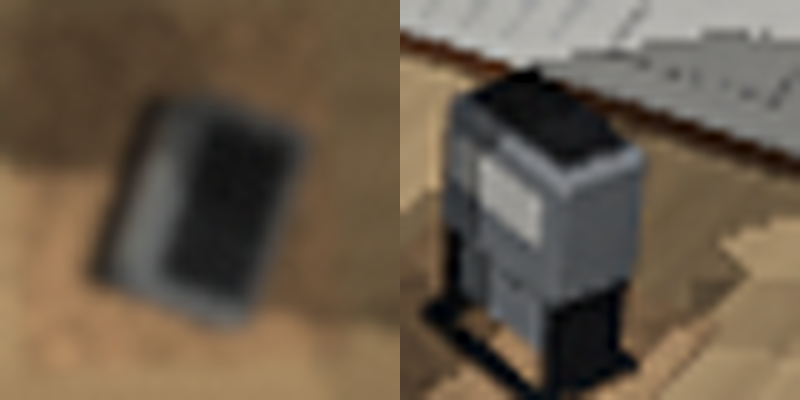

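View pics/v8.png

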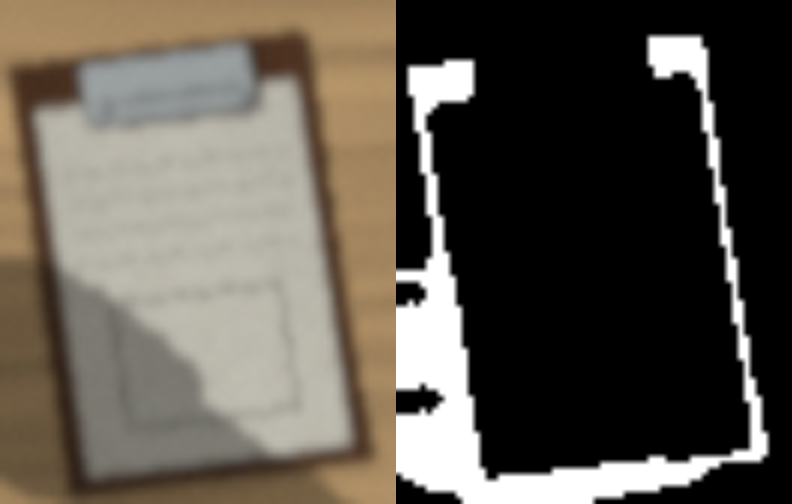

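The stamp is the black/grey one: its cap-top panel is centred at about (384.5,240.4) in the top view, with its long side about 17° from vertical. The box corners are at about (434,218), (461,215), (464,236) and (436,240). Computing poses.

```bash
python3 -c "
from h import *
t=dict(np.load('pics/top10.npz'));s=dict(np.load('pics/side10.npz'))
U=lambda d,x,y,k,ox,oy,z: unproj(d,ox+(x+.5)/k-.5,oy+(y+.5)/k-.5,z)[:2]
hd=lambda v:np.degrees(np.arctan2(v[1],v[0]))
P=np.array([U(t,x,y,10,362,220,.101) for x,y in [(207,120),(300,135),(243,298),(168,280)]])
print('stamp top',P.round(4).tolist(),P.mean(0),hd(P[0]-P[3]),hd(P[1]-P[2]))
P=np.array([U(t,x,y,10,362,220,.1) for x,y in [(308,130),(248,325)]]);print('right edge',P.round(4).tolist(),hd(P[0]-P[1]))
P=np.array([U(t,x,y,10,362,220,.009) for x,y in [(150,95),(95,272)]]);print('left foot',P.round(4).tolist(),hd(P[0]-P[1]))
P=np.array([U(s,x-400,y,10,360,185,.101) for x,y in [(530,70),(640,150),(568,190),(455,95)]])
print('side top',P.round(4).tolist(),P.mean(0),hd(P[0]-P[1]),hd(P[3]-P[2]),np.linalg.norm(P-np.roll(P,1,0),axis=1))
B=np.array([U(t,x,y,6,414,168,.005) for x,y in [(12,72),(305,32),(370,455),(75,490)]]);print('board',B.round(4).tolist(),B.mean(0),hd(B[0]-B[3]),hd(B[1]-B[2]),hd(B[0]-B[1]),np.linalg.norm(B-np.roll(B,1,0),axis=1))
X=np.array([U(t,x,y,6,414,168,.005) for x,y in [(118,303),(280,283),(298,407),(130,432)]]);print('box',X.mean(0),hd(X[0]-X[3]),hd(X[1]-X[2]),np.linalg.norm(X-np.roll(X,1,0),axis=1))
"
```

```text
stamp top [[0.4509, -0.1239], [0.4462, -0.1509], [0.3992, -0.1331], [0.4047, -0.1114]] [ 0.42525971 -0.12982341] -15.120395877597897 -20.780826926939145
right edge [[0.4477, -0.1535], [0.3913, -0.1345]] -18.626528443410127
left foot [[0.46, -0.1203], [0.4051, -0.1018]] -18.603370841935487
side top [[0.4411, -0.1469], [0.3889, -0.1291], [0.3962, -0.0962], [0.4534, -0.1197]] [ 0.41988639 -0.12296278] -18.801693787922332 -22.307649142429067 [0.02985461 0.05521707 0.03370144 0.06179719]
board [[0.6155, -0.2488], [0.6351, -0.4055], [0.4112, -0.4305], [0.395, -0.2749]] [ 0.51419882 -0.33991759] 6.757126930604829 6.371091983832906 97.16284094961233 [0.22201764 0.15790477 0.22532014 0.15639789]
box [ 0.46396993 -0.34652429] 3.34477921044231 6.007028456229497 [0.06774138 0.08645115 0.06554425 0.08963364]
```

```bash
python3 -c "
from h import *
plan(.4235,-.1275,.22,71.4);print(env.get_obs()['joints'].round(2))"
```

```text
t 34.1333 tx ty tz [309.8  61.  263.5] roll -2.135 head -50.9 gap 0.08558449081210752 F [-0.2  0.4 -0. ]
[ 0.17  0.3  -0.88  1.71  0.25  1.25 -1.66]
```

Request:
jog_arm:
  rows:
    - {"tx":28,"ty":0,"tz":24,"roll":0,"grip":1}
    - {"tx":28,"ty":0,"tz":24,"roll":0,"grip":1}
    - {"tx":28,"ty":0,"tz":24,"roll":0,"grip":1}
    - {"tx":28,"ty":0,"tz":24,"roll":0,"grip":1}
    - {"tx":28,"ty":0,"tz":24,"roll":0,"grip":1}
    - {"tx":28,"ty":0,"tz":24,"roll":0,"grip":1}
    - {"tx":28,"ty":0,"tz":24,"roll":0,"grip":1}
    - {"tx":28,"ty":0,"tz":24,"roll":0,"grip":1}
    - {"tx":28,"ty":0,"tz":24,"roll":0,"grip":1}
    - {"tx":28,"ty":0,"tz":24,"roll":0,"grip":1}

```text
clock: 34.97
tcp_pos: [0.4311, -0.0919, 0.2815]
eef_rot: [0.236, -0.666, 0.667, -0.236]
contact_force: [1.0, -0.1, -0.9]
finger_gap: 0.0853
```

Request:
jog_arm:
  rows:
    - {"tx":28,"ty":0,"tz":24,"roll":0,"grip":1}
    - {"tx":0,"ty":0,"tz":0,"roll":-0.12,"grip":1}
    - {"tx":0,"ty":0,"tz":0,"roll":-0.12,"grip":1}
    - {"tx":0,"ty":0,"tz":0,"roll":-0.12,"grip":1}
    - {"tx":0,"ty":0,"tz":0,"roll":-0.12,"grip":1}
    - {"tx":0,"ty":0,"tz":0,"roll":-0.12,"grip":1}
    - {"tx":0,"ty":0,"tz":0,"roll":-0.12,"grip":1}
    - {"tx":0,"ty":0,"tz":0,"roll":-0.12,"grip":1}
    - {"tx":0,"ty":0,"tz":0,"roll":-0.12,"grip":1}
    - {"tx":0,"ty":0,"tz":0,"roll":-0.12,"grip":1}

```text
clock: 35.8
tcp_pos: [0.4251, -0.1264, 0.2811]
eef_rot: [0.547, -0.449, 0.448, -0.547]
contact_force: [0.5, -0.0, -0.1]
finger_gap: 0.086
```

Request:
jog_arm:
  rows:
    - {"tx":0,"ty":0,"tz":0,"roll":-0.12,"grip":1}
    - {"tx":0,"ty":0,"tz":0,"roll":-0.12,"grip":1}
    - {"tx":0,"ty":0,"tz":0,"roll":-0.12,"grip":1}
    - {"tx":0,"ty":0,"tz":0,"roll":-0.12,"grip":1}
    - {"tx":0,"ty":0,"tz":0,"roll":-0.12,"grip":1}
    - {"tx":0,"ty":0,"tz":0,"roll":-0.12,"grip":1}
    - {"tx":0,"ty":0,"tz":0,"roll":-0.12,"grip":1}
    - {"tx":0,"ty":0,"tz":0,"roll":-0.12,"grip":1}
    - {"tx":0,"ty":0,"tz":0,"roll":-0.09,"grip":1}
    - {"tx":0,"ty":0,"tz":0,"roll":0,"grip":1}

```text
clock: 36.63
tcp_pos: [0.4251, -0.1262, 0.2811]
eef_rot: [0.698, -0.116, 0.115, -0.698]
contact_force: [0.1, -0.5, 0.4]
finger_gap: 0.0851
```

```bash
python3 -c "
from h import *
plan(.4235,-.1275,.058,71.4);o=env.get_obs();print(o['tcp_pos'],o['joints'].round(2))
s=snap('side','side11'); d=np.abs(s['image'].astype(int)-np.load('pics/side10.npz')['image']).max(2); sub=d[185:228,362:388];print('stamp side diff',(sub>40).mean())"
```

```text
t 36.6333 tx ty tz [ -1.1 223.1  -1.7] roll -0.003 head 71.2 gap 0.08506172751404885 F [ 0.1 -0.5  0.4]
[ 0.42513267 -0.12622492  0.28113182] [ 0.73 -0.04 -0.52  1.99 -0.02  1.19  1.47]
stamp side diff 0.13953488372093023
```

Request:
jog_arm:
  rows:
    - {"tx":-1,"ty":23,"tz":-1.7,"roll":0,"grip":1}
    - {"tx":0,"ty":25,"tz":0,"roll":0,"grip":1}
    - {"tx":0,"ty":25,"tz":0,"roll":0,"grip":1}
    - {"tx":0,"ty":25,"tz":0,"roll":0,"grip":1}
    - {"tx":0,"ty":25,"tz":0,"roll":0,"grip":1}
    - {"tx":0,"ty":25,"tz":0,"roll":0,"grip":1}
    - {"tx":0,"ty":25,"tz":0,"roll":0,"grip":1}
    - {"tx":0,"ty":20,"tz":0,"roll":0,"grip":1}
    - {"tx":0,"ty":15,"tz":0,"roll":0,"grip":1}
    - {"tx":0,"ty":15,"tz":0,"roll":0,"grip":1}

```text
clock: 37.52
tcp_pos: [0.4236, -0.1266, 0.057]
eef_rot: [-0.697, 0.117, -0.116, 0.698]
contact_force: [0.0, 0.1, -0.0]
finger_gap: 0.0857
```

Request:
jog_arm:
  rows:
    - {"tx":0,"ty":0,"tz":0,"roll":0,"grip":0}
    - {"tx":0,"ty":0,"tz":0,"roll":0,"grip":0}
    - {"tx":0,"ty":0,"tz":0,"roll":0,"grip":0}
    - {"tx":0,"ty":0,"tz":0,"roll":0,"grip":0}
    - {"tx":0,"ty":0,"tz":0,"roll":0,"grip":0}
    - {"tx":0,"ty":0,"tz":0,"roll":0,"grip":0}
    - {"tx":0,"ty":0,"tz":0,"roll":0,"grip":0}
    - {"tx":0,"ty":0,"tz":0,"roll":0,"grip":0}
    - {"tx":0,"ty":0,"tz":0,"roll":0,"grip":0}
    - {"tx":0,"ty":0,"tz":0,"roll":0,"grip":0}
  grip_force: 50

```text
clock: 38.35
tcp_pos: [0.4252, -0.1264, 0.0589]
eef_rot: [0.698, -0.114, 0.116, -0.697]
contact_force: [0.3, -1.7, 4.3]
finger_gap: 0.0374
```

```bash
python3 -c "
from h import *
plan(.464,-.3465,.1,6.6);o=env.get_obs();print(o['tcp_pos'])
t=snap('top','top12')
"
```

```text
t 38.35 tx ty tz [ 107.3  -40.8 -196.1] roll 1.13 head 71.32 gap 0.03741608559490104 F [ 0.3 -1.7  4.3]
[ 0.42519754 -0.12643351  0.05887366]
```

Gap 37.4 mm, so the cap is gripped across its 38 mm width. Lifting.

Request:
jog_arm:
  rows:
    - {"tx":0,"ty":-5,"tz":0,"roll":0,"grip":0}
    - {"tx":0,"ty":-10,"tz":0,"roll":0,"grip":0}
    - {"tx":0,"ty":-10,"tz":0,"roll":0,"grip":0}
    - {"tx":0,"ty":-10,"tz":0,"roll":0,"grip":0}
    - {"tx":0,"ty":-10,"tz":0,"roll":0,"grip":0}
    - {"tx":0,"ty":-10,"tz":0,"roll":0,"grip":0}
    - {"tx":0,"ty":-10,"tz":0,"roll":0,"grip":0}
    - {"tx":0,"ty":-10,"tz":0,"roll":0,"grip":0}
    - {"tx":0,"ty":-5,"tz":0,"roll":0,"grip":0}
    - {"tx":0,"ty":0,"tz":0,"roll":0,"grip":0}

```text
clock: 39.23
tcp_pos: [0.4255, -0.1261, 0.14]
eef_rot: [0.698, -0.114, 0.116, -0.697]
contact_force: [-0.2, -0.8, -2.0]
finger_gap: 0.0375
```

Request:
jog_arm:
  rows:
    - {"tx":10,"ty":0,"tz":-20,"roll":0.113,"grip":0}
    - {"tx":0,"ty":0,"tz":0,"roll":0.113,"grip":0}
    - {"tx":0,"ty":0,"tz":0,"roll":0.113,"grip":0}
    - {"tx":0,"ty":0,"tz":0,"roll":0.113,"grip":0}
    - {"tx":0,"ty":0,"tz":0,"roll":0.113,"grip":0}
    - {"tx":0,"ty":0,"tz":0,"roll":0.113,"grip":0}
    - {"tx":0,"ty":0,"tz":0,"roll":0.113,"grip":0}
    - {"tx":0,"ty":0,"tz":0,"roll":0.113,"grip":0}
    - {"tx":0,"ty":0,"tz":0,"roll":0.113,"grip":0}
    - {"tx":0,"ty":0,"tz":0,"roll":0.113,"grip":0}

```text
clock: 40.07
tcp_pos: [0.4268, -0.1477, 0.1377]
eef_rot: [0.527, -0.472, 0.471, -0.526]
contact_force: [-0.1, -0.6, -2.5]
finger_gap: 0.0378
```

```bash
python3 -c "
from h import *
plan(.464,-.3465,.1,6.6);o=env.get_obs();print(o['tcp_pos'])"
```

```text
t 40.0667 tx ty tz [201.7  37.5  15.3] roll -0.006 head 6.27 gap 0.03778093272726626 F [-0.1 -0.6 -2.5]
[ 0.4267592  -0.14767953  0.13765771]
```

Request:
jog_arm:
  rows:
    - {"tx":15,"ty":0,"tz":1.5,"roll":0,"grip":0}
    - {"tx":25,"ty":0,"tz":1.5,"roll":0,"grip":0}
    - {"tx":25,"ty":0,"tz":2,"roll":0,"grip":0}
    - {"tx":25,"ty":0,"tz":2,"roll":0,"grip":0}
    - {"tx":25,"ty":0,"tz":2,"roll":0,"grip":0}
    - {"tx":25,"ty":0,"tz":2,"roll":0,"grip":0}
    - {"tx":25,"ty":0,"tz":2,"roll":0,"grip":0}
    - {"tx":22,"ty":0,"tz":2,"roll":0,"grip":0}
    - {"tx":15,"ty":0,"tz":0,"roll":0,"grip":0}
    - {"tx":0,"ty":0,"tz":0,"roll":0,"grip":0}

```text
clock: 40.9
tcp_pos: [0.4644, -0.3514, 0.1377]
eef_rot: [0.527, -0.471, 0.472, -0.526]
contact_force: [-0.4, -0.4, -1.5]
finger_gap: 0.0375
```

Request:
jog_arm:
  rows:
    - {"tx":0,"ty":5,"tz":0,"roll":0,"grip":0}
    - {"tx":0,"ty":5,"tz":0,"roll":0,"grip":0}
    - {"tx":0,"ty":5,"tz":0,"roll":0,"grip":0}
    - {"tx":0,"ty":5,"tz":0,"roll":0,"grip":0}
    - {"tx":0,"ty":5,"tz":0,"roll":0,"grip":0}
    - {"tx":0,"ty":5,"tz":0,"roll":0,"grip":0}
    - {"tx":0,"ty":5,"tz":0,"roll":0,"grip":0}
    - {"tx":0,"ty":5,"tz":0,"roll":0,"grip":0}
    - {"tx":0,"ty":5,"tz":0,"roll":0,"grip":0}
    - {"tx":0,"ty":5,"tz":0,"roll":0,"grip":0}

```text
clock: 41.73
tcp_pos: [0.4654, -0.3468, 0.0878]
eef_rot: [0.528, -0.47, 0.47, -0.528]
contact_force: [-0.1, -1.0, -1.4]
finger_gap: 0.0375
```

```bash
python3 -c "
from h import *
plan(.464,-.3465,.061,6.6);o=env.get_obs();p=o['tcp_pos'];print(p)
s=snap('side','side13');t=snap('top','top13')
a=cv2.resize(s['image'][150:230,335:425,::-1],(450,400),interpolation=cv2.INTER_CUBIC)
b=cv2.resize(t['image'][215:265,355:405,::-1],(350,350),interpolation=cv2.INTER_CUBIC)
b=cv2.copyMakeBorder(b,0,50,0,0,cv2.BORDER_CONSTANT)
cv2.imwrite('pics/v9.png',np.hstack([a,b]))
h=np.radians(head());jx=np.array([np.cos(h),np.sin(h),0]);lx=np.array([-jx[1],jx[0],0])
c=np.r_[p[:2],p[2]-.056]
print('foot pred side px',[proj(s,c+jx*i*.022+lx*j*.032).round(1).tolist() for i,j in((1,1),(1,-1),(-1,-1),(-1,1))])
print('box side px',[proj(s,[.464,-.3465,.005]+jx*i*.033+lx*j*.0455).round(1).tolist() for i,j in((1,1),(1,-1),(-1,-1),(-1,1))])
"
```

```text
t 41.7333 tx ty tz [-0.5 26.8 -1.4] roll -0.0 head 6.59 gap 0.03749636823601102 F [-0.1 -1.  -1.4]
[ 0.46540513 -0.34684466  0.08776964]
foot pred side px [[384.8, 182.6], [391.5, 174.5], [402.5, 177.7], [395.9, 185.9]]
box side px [[380.2, 189.7], [389.9, 178.1], [406.0, 182.9], [396.9, 194.8]]
```

View pics/v9.png

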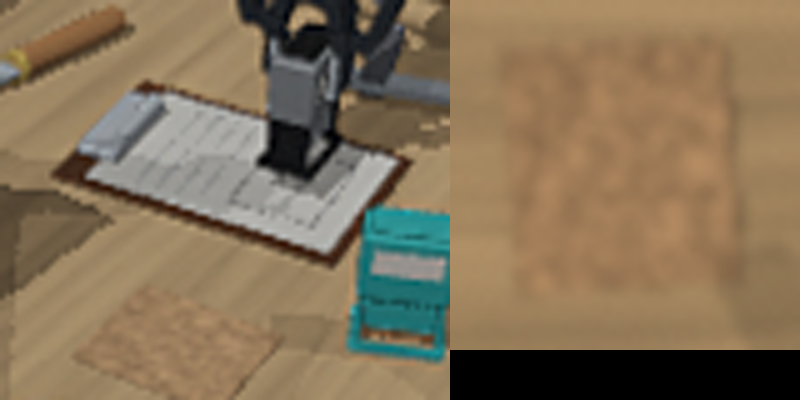

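The clipboard is where measured: box corners seen at (381,190) and (398,195) match the prediction, and the foot hovers over the box. The mat is now fully visible. Lower and press.

Request:
jog_arm:
  rows:
    - {"tx":-0.5,"ty":4,"tz":-1.4,"roll":0,"grip":0}
    - {"tx":0,"ty":4,"tz":0,"roll":0,"grip":0}
    - {"tx":0,"ty":4,"tz":0,"roll":0,"grip":0}
    - {"tx":0,"ty":4,"tz":0,"roll":0,"grip":0}
    - {"tx":0,"ty":3,"tz":0,"roll":0,"grip":0}
    - {"tx":0,"ty":2,"tz":0,"roll":0,"grip":0}
    - {"tx":0,"ty":2,"tz":0,"roll":0,"grip":0}
    - {"tx":0,"ty":2,"tz":0,"roll":0,"grip":0}
    - {"tx":0,"ty":0,"tz":0,"roll":0,"grip":0}
    - {"tx":0,"ty":0,"tz":0,"roll":0,"grip":0}

```text
clock: 42.67
tcp_pos: [0.464, -0.3465, 0.0632]
eef_rot: [-0.528, 0.47, -0.47, 0.528]
contact_force: [-0.0, -0.4, -2.1]
finger_gap: 0.0374
```

Request:
jog_arm:
  rows:
    - {"tx":0,"ty":2,"tz":0,"roll":0,"grip":0}
    - {"tx":0,"ty":2,"tz":0,"roll":0,"grip":0}
    - {"tx":0,"ty":2,"tz":0,"roll":0,"grip":0}
    - {"tx":0,"ty":2,"tz":0,"roll":0,"grip":0}
    - {"tx":0,"ty":2,"tz":0,"roll":0,"grip":0}
    - {"tx":0,"ty":0,"tz":0,"roll":0,"grip":0}
    - {"tx":0,"ty":0,"tz":0,"roll":0,"grip":0}
    - {"tx":0,"ty":0,"tz":0,"roll":0,"grip":0}
    - {"tx":0,"ty":0,"tz":0,"roll":0,"grip":0}
    - {"tx":0,"ty":0,"tz":0,"roll":0,"grip":0}

```text
clock: 43.5
tcp_pos: [0.4644, -0.3468, 0.0543]
eef_rot: [0.528, -0.47, 0.471, -0.528]
contact_force: [-2.4, 2.3, 6.1]
finger_gap: 0.0376
```

Request:
jog_arm:
  rows:
    - {"tx":0,"ty":2,"tz":0,"roll":0,"grip":0}
    - {"tx":0,"ty":2,"tz":0,"roll":0,"grip":0}
    - {"tx":0,"ty":2,"tz":0,"roll":0,"grip":0}
    - {"tx":0,"ty":1,"tz":0,"roll":0,"grip":0}
    - {"tx":0,"ty":1,"tz":0,"roll":0,"grip":0}
    - {"tx":0,"ty":0,"tz":0,"roll":0,"grip":0}
    - {"tx":0,"ty":0,"tz":0,"roll":0,"grip":0}
    - {"tx":0,"ty":0,"tz":0,"roll":0,"grip":0}
    - {"tx":0,"ty":0,"tz":0,"roll":0,"grip":0}
    - {"tx":0,"ty":0,"tz":0,"roll":0,"grip":0}

```text
clock: 44.33
tcp_pos: [0.4642, -0.3468, 0.0467]
eef_rot: [0.528, -0.47, 0.471, -0.528]
contact_force: [-3.3, 1.3, 10.0]
finger_gap: 0.0374
```

Request:
jog_arm:
  rows:
    - {"tx":0,"ty":0.5,"tz":0,"roll":0,"grip":0}
    - {"tx":0,"ty":0.5,"tz":0,"roll":0,"grip":0}
    - {"tx":0,"ty":0.5,"tz":0,"roll":0,"grip":0}
    - {"tx":0,"ty":0.5,"tz":0,"roll":0,"grip":0}
    - {"tx":0,"ty":0,"tz":0,"roll":0,"grip":0}
    - {"tx":0,"ty":0,"tz":0,"roll":0,"grip":0}
    - {"tx":0,"ty":0,"tz":0,"roll":0,"grip":0}
    - {"tx":0,"ty":0,"tz":0,"roll":0,"grip":0}
    - {"tx":0,"ty":0,"tz":0,"roll":0,"grip":0}
    - {"tx":0,"ty":0,"tz":0,"roll":0,"grip":0}

```text
clock: 45.17
tcp_pos: [0.4642, -0.3469, 0.0454]
eef_rot: [0.528, -0.47, 0.471, -0.528]
contact_force: [-3.7, 2.4, 12.0]
finger_gap: 0.0378
```

Request:
jog_arm:
  rows:
    - {"tx":0,"ty":0.5,"tz":0,"roll":0,"grip":0}
    - {"tx":0,"ty":0.5,"tz":0,"roll":0,"grip":0}
    - {"tx":0,"ty":0.5,"tz":0,"roll":0,"grip":0}
    - {"tx":0,"ty":0,"tz":0,"roll":0,"grip":0}
    - {"tx":0,"ty":0,"tz":0,"roll":0,"grip":0}
    - {"tx":0,"ty":0,"tz":0,"roll":0,"grip":0}
    - {"tx":0,"ty":0,"tz":0,"roll":0,"grip":0}
    - {"tx":0,"ty":0,"tz":0,"roll":0,"grip":0}
    - {"tx":0,"ty":0,"tz":0,"roll":0,"grip":0}
    - {"tx":0,"ty":0,"tz":0,"roll":0,"grip":0}

```text
clock: 46.0
tcp_pos: [0.4642, -0.3469, 0.0453]
eef_rot: [0.528, -0.471, 0.47, -0.527]
contact_force: [-7.4, 3.6, 20.4]
finger_gap: 0.0377
```

Request:
jog_arm:
  rows:
    - {"tx":0,"ty":0.5,"tz":0,"roll":0,"grip":0}
    - {"tx":0,"ty":0.5,"tz":0,"roll":0,"grip":0}
    - {"tx":0,"ty":0.5,"tz":0,"roll":0,"grip":0}
    - {"tx":0,"ty":0,"tz":0,"roll":0,"grip":0}
    - {"tx":0,"ty":0,"tz":0,"roll":0,"grip":0}
    - {"tx":0,"ty":0,"tz":0,"roll":0,"grip":0}
    - {"tx":0,"ty":0,"tz":0,"roll":0,"grip":0}
    - {"tx":0,"ty":0,"tz":0,"roll":0,"grip":0}
    - {"tx":0,"ty":0,"tz":0,"roll":0,"grip":0}
    - {"tx":0,"ty":0,"tz":0,"roll":0,"grip":0}

```text
clock: 46.83
tcp_pos: [0.4641, -0.3473, 0.0449]
eef_rot: [0.528, -0.471, 0.471, -0.527]
contact_force: [-9.9, 5.9, 25.8]
finger_gap: 0.0375
```

The TCP stays flat while the force climbs to 26 N, so the cap is at the stop. Lift off.

Request:
jog_arm:
  rows:
    - {"tx":0,"ty":-3,"tz":0,"roll":0,"grip":0}
    - {"tx":0,"ty":-3,"tz":0,"roll":0,"grip":0}
    - {"tx":0,"ty":-3,"tz":0,"roll":0,"grip":0}
    - {"tx":0,"ty":-3,"tz":0,"roll":0,"grip":0}
    - {"tx":0,"ty":-3,"tz":0,"roll":0,"grip":0}
    - {"tx":0,"ty":-5,"tz":0,"roll":0,"grip":0}
    - {"tx":0,"ty":-10,"tz":0,"roll":0,"grip":0}
    - {"tx":0,"ty":-20,"tz":0,"roll":0,"grip":0}
    - {"tx":0,"ty":-25,"tz":0,"roll":0,"grip":0}
    - {"tx":0,"ty":-20,"tz":0,"roll":0,"grip":0}

```text
clock: 47.67
tcp_pos: [0.4639, -0.3461, 0.136]
eef_rot: [-0.528, 0.471, -0.47, 0.528]
contact_force: [-0.2, -0.2, -1.9]
finger_gap: 0.0373
```

```bash
python3 -c "
from h import *
t=dict(np.load('pics/top13.npz'));s=dict(np.load('pics/side13.npz'))
U=lambda d,x,y,k,ox,oy,z: unproj(d,ox+(x+.5)/k-.5,oy+(y+.5)/k-.5,z)[:2]
hd=lambda v:np.degrees(np.arctan2(v[1],v[0]))
for d,pts,k,ox,oy in [(t,[(50,45),(278,38),(292,280),(68,292)],7,355,215),(s,[(148,285),(282,343),(215,400),(75,355)],5,335,150)]:
  M=np.array([U(d,x,y,k,ox,oy,.003) for x,y in pts]);print(M.round(4).tolist(),'c',M.mean(0),np.linalg.norm(M-np.roll(M,1,0),axis=1).round(4),hd(M[0]-M[3]),hd(M[1]-M[2]))
# segmentation of the mat, top
i=t['image'][210:275,350:415].astype(float); lab=cv2.cvtColor(t['image'],cv2.COLOR_RGB2LAB)[210:275,350:415].astype(float)
a=cv2.GaussianBlur(lab[:,:,1],(0,0),1.2); print(a[::6,::5].round(0))
m=(a>(a.max()+np.median(a[:, :5]))/2-0).astype(np.uint8); c=max(cv2.findContours(m,0,2)[0],key=cv2.contourArea); r=cv2.minAreaRect(c);print(r)
print(unproj(t,r[0][0]+350,r[0][1]+210,.003))
plan(.43,-.13,.14,71)
"
```

```text
[[0.486, -0.0749], [0.4879, -0.1779], [0.3795, -0.1812], [0.3755, -0.0807]] c [ 0.43225348 -0.12868173] [0.1107 0.103  0.1084 0.1006] 3.0014941110660094 1.7731106605685065
[[0.4843, -0.1745], [0.3757, -0.1728], [0.3808, -0.0926], [0.4814, -0.0771]] c [ 0.43055775 -0.12926224] [0.0975 0.1087 0.0804 0.1018] -88.29829013024873 -93.67991765197173
[[133. 133. 134. 134. 134. 134. 134. 134. 134. 134. 134. 134. 134.]
 [134. 134. 134. 134. 134. 134. 134. 134. 134. 134. 134. 134. 134.]
 [134. 134. 134. 136. 136. 136. 136. 137. 137. 134. 134. 134. 133.]
 [134. 134. 134. 137. 137. 137. 137. 137. 137. 135. 134. 133. 133.]
 [134. 134. 134. 137. 137. 137. 137. 137. 137. 135. 134. 134. 134.]
 [134. 134. 134. 137. 138. 137. 137. 137. 138. 135. 134. 134. 134.]
 [134. 134. 134. 137. 137. 137. 137. 138. 137. 136. 134. 134. 134.]
 [134. 134. 134. 137. 137. 137. 137. 138. 137. 135. 133. 133. 134.]
 [134. 134. 134. 134. 134. 134. 134. 134. 134. 133. 133. 133. 134.]
 [134. 133. 133. 133. 133. 134. 134. 133. 134. 134. 133. 128. 115.]
 [134. 133. 134. 134. 133. 134. 134. 134. 134. 134. 130. 110. 103.]]
((29.038070678710938, 28.53299331665039), (33.984840393066406, 30.921220779418945), 85.91438293457031)
[ 0.43028834 -0.12828929  0.003     ]
t 47.6667 tx ty tz [-218.6   -3.9   -8.8] roll -1.124 head 6.61 gap 0.037309800991849086 F [-0.2 -0.2 -1.9]
```

Mat centre from three measurements: (0.431,-0.129). Carrying the stamp back.

Request:
jog_arm:
  rows:
    - {"tx":-15,"ty":0,"tz":-1,"roll":0,"grip":0}
    - {"tx":-25,"ty":0,"tz":-1,"roll":0,"grip":0}
    - {"tx":-25,"ty":0,"tz":-1,"roll":0,"grip":0}
    - {"tx":-25,"ty":0,"tz":-1,"roll":0,"grip":0}
    - {"tx":-25,"ty":0,"tz":-1,"roll":0,"grip":0}
    - {"tx":-25,"ty":0,"tz":-1,"roll":0,"grip":0}
    - {"tx":-25,"ty":0,"tz":-1,"roll":0,"grip":0}
    - {"tx":-25,"ty":0,"tz":-1,"roll":0,"grip":0}
    - {"tx":-20,"ty":0,"tz":0,"roll":0,"grip":0}
    - {"tx":-9,"ty":0,"tz":0,"roll":0,"grip":0}

```text
clock: 48.5
tcp_pos: [0.43, -0.1263, 0.1349]
eef_rot: [-0.529, 0.47, -0.469, 0.529]
contact_force: [0.1, 0.7, -2.3]
finger_gap: 0.0373
```

Request:
jog_arm:
  rows:
    - {"tx":0,"ty":0,"tz":0,"roll":-0.113,"grip":0}
    - {"tx":0,"ty":0,"tz":0,"roll":-0.113,"grip":0}
    - {"tx":0,"ty":0,"tz":0,"roll":-0.113,"grip":0}
    - {"tx":0,"ty":0,"tz":0,"roll":-0.113,"grip":0}
    - {"tx":0,"ty":0,"tz":0,"roll":-0.113,"grip":0}
    - {"tx":0,"ty":0,"tz":0,"roll":-0.113,"grip":0}
    - {"tx":0,"ty":0,"tz":0,"roll":-0.113,"grip":0}
    - {"tx":0,"ty":0,"tz":0,"roll":-0.113,"grip":0}
    - {"tx":0,"ty":0,"tz":0,"roll":-0.113,"grip":0}
    - {"tx":0,"ty":0,"tz":0,"roll":-0.113,"grip":0}

```text
clock: 49.33
tcp_pos: [0.4309, -0.1307, 0.1352]
eef_rot: [0.698, -0.113, 0.113, -0.698]
contact_force: [-0.2, 1.1, -1.7]
finger_gap: 0.0375
```

Request:
jog_arm:
  rows:
    - {"tx":0,"ty":5,"tz":0,"roll":0,"grip":0}
    - {"tx":0,"ty":6,"tz":0,"roll":0,"grip":0}
    - {"tx":0,"ty":6,"tz":0,"roll":0,"grip":0}
    - {"tx":0,"ty":6,"tz":0,"roll":0,"grip":0}
    - {"tx":0,"ty":6,"tz":0,"roll":0,"grip":0}
    - {"tx":0,"ty":6,"tz":0,"roll":0,"grip":0}
    - {"tx":0,"ty":6,"tz":0,"roll":0,"grip":0}
    - {"tx":0,"ty":6,"tz":0,"roll":0,"grip":0}
    - {"tx":0,"ty":6,"tz":0,"roll":0,"grip":0}
    - {"tx":0,"ty":0,"tz":0,"roll":0,"grip":0}

```text
clock: 50.17
tcp_pos: [0.4298, -0.1295, 0.0809]
eef_rot: [-0.698, 0.116, -0.114, 0.698]
contact_force: [-1.5, 0.1, -2.0]
finger_gap: 0.0373
```

```bash
python3 -c "
from h import *
plan(.431,-.1288,.059,71.4);o=env.get_obs();p=o['tcp_pos'];print(p)
s=snap('side','side14')
i=s['image'][:,:,::-1]
cv2.imwrite('pics/v10.png',cv2.resize(i[165:245,335:415],(600,600),interpolation=cv2.INTER_CUBIC))
h=np.radians(head());jx=np.array([np.cos(h),np.sin(h),0]);lx=np.array([-jx[1],jx[0],0])
c=np.r_[p[:2],p[2]-.056]
print('foot pred in crop',[((proj(s,c+jx*i*.022+lx*j*.032)-[335,165]+.5)*7.5).round(0).tolist() for i,j in((1,1),(1,-1),(-1,-1),(-1,1))])
"
```

```text
t 50.1667 tx ty tz [ 1.  21.9  1.1] roll -0.001 head 71.34 gap 0.03734372507588702 F [-1.5  0.1 -2. ]
[ 0.42981199 -0.12951713  0.08090776]
foot pred in crop [[283.0, 421.0], [192.0, 349.0], [267.0, 316.0], [359.0, 386.0]]
```

View pics/v10.png

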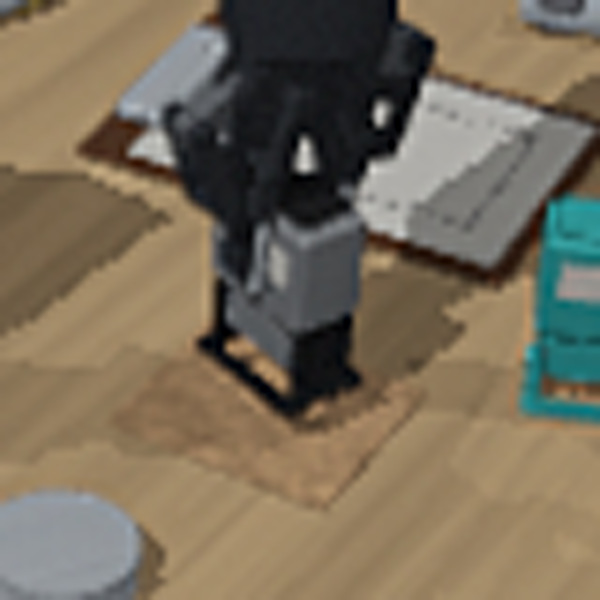

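The foot, at (197,343), (293,418) and (360,380) in the crop, is over the middle of the mat, about 2–3 mm towards -z of where it should be. Trim and set down.

Request:
jog_arm:
  rows:
    - {"tx":1,"ty":3,"tz":2.3,"roll":0,"grip":0}
    - {"tx":0,"ty":4,"tz":0,"roll":0,"grip":0}
    - {"tx":0,"ty":4,"tz":0,"roll":0,"grip":0}
    - {"tx":0,"ty":3,"tz":0,"roll":0,"grip":0}
    - {"tx":0,"ty":2,"tz":0,"roll":0,"grip":0}
    - {"tx":0,"ty":2,"tz":0,"roll":0,"grip":0}
    - {"tx":0,"ty":2,"tz":0,"roll":0,"grip":0}
    - {"tx":0,"ty":1.5,"tz":0,"roll":0,"grip":0}
    - {"tx":0,"ty":0,"tz":0,"roll":0,"grip":0}
    - {"tx":0,"ty":0,"tz":0,"roll":0,"grip":0}

```text
clock: 51.05
tcp_pos: [0.4326, -0.128, 0.0607]
eef_rot: [-0.698, 0.115, -0.115, 0.698]
contact_force: [-0.1, 0.7, -1.7]
finger_gap: 0.0373
```

```bash
python3 -c "
from h import *
plan(.431,-.1288,.059,71.4)"
```

```text
t 51.05 tx ty tz [-1.2  1.7 -1.3] roll -0.001 head 71.33 gap 0.037324160980261235 F [-0.1  0.7 -1.7]
```

Still hanging, about 2 mm up. Lower until it touches.

Request:
jog_arm:
  rows:
    - {"tx":0,"ty":0.7,"tz":0,"roll":0,"grip":0}
    - {"tx":0,"ty":0.7,"tz":0,"roll":0,"grip":0}
    - {"tx":0,"ty":0.7,"tz":0,"roll":0,"grip":0}
    - {"tx":0,"ty":0.5,"tz":0,"roll":0,"grip":0}
    - {"tx":0,"ty":0,"tz":0,"roll":0,"grip":0}
    - {"tx":0,"ty":0,"tz":0,"roll":0,"grip":0}
    - {"tx":0,"ty":0,"tz":0,"roll":0,"grip":0}
    - {"tx":0,"ty":0,"tz":0,"roll":0,"grip":0}
    - {"tx":0,"ty":0,"tz":0,"roll":0,"grip":0}
    - {"tx":0,"ty":0,"tz":0,"roll":0,"grip":0}

```text
clock: 51.88
tcp_pos: [0.4327, -0.1281, 0.0583]
eef_rot: [0.698, -0.115, 0.115, -0.698]
contact_force: [-0.3, -0.2, 3.4]
finger_gap: 0.0374
```

In contact (3.4 N). Release, rise and move away.

Request:
jog_arm:
  rows:
    - {"tx":0,"ty":0,"tz":0,"roll":0,"grip":0.6}
    - {"tx":0,"ty":0,"tz":0,"roll":0,"grip":0.8}
    - {"tx":0,"ty":0,"tz":0,"roll":0,"grip":1}
    - {"tx":0,"ty":0,"tz":0,"roll":0,"grip":1}
    - {"tx":0,"ty":0,"tz":0,"roll":0,"grip":1}
    - {"tx":0,"ty":0,"tz":0,"roll":0,"grip":1}
    - {"tx":0,"ty":0,"tz":0,"roll":0,"grip":1}
    - {"tx":0,"ty":-5,"tz":0,"roll":0,"grip":1}
    - {"tx":0,"ty":-15,"tz":0,"roll":0,"grip":1}
    - {"tx":0,"ty":-20,"tz":0,"roll":0,"grip":1}

```text
clock: 52.72
tcp_pos: [0.431, -0.1274, 0.0975]
eef_rot: [-0.697, 0.116, -0.113, 0.698]
contact_force: [-0.9, 0.0, 0.4]
finger_gap: 0.0854
```

Request:
jog_arm:
  rows:
    - {"tx":0,"ty":-25,"tz":0,"roll":0,"grip":1}
    - {"tx":0,"ty":-25,"tz":0,"roll":0,"grip":1}
    - {"tx":0,"ty":-25,"tz":0,"roll":0,"grip":1}
    - {"tx":0,"ty":-25,"tz":0,"roll":0,"grip":1}
    - {"tx":0,"ty":-25,"tz":0,"roll":0,"grip":1}
    - {"tx":0,"ty":-25,"tz":0,"roll":0,"grip":1}
    - {"tx":0,"ty":0,"tz":30,"roll":0,"grip":1}
    - {"tx":0,"ty":0,"tz":30,"roll":0,"grip":1}
    - {"tx":0,"ty":0,"tz":30,"roll":0,"grip":1}
    - {"tx":0,"ty":0,"tz":30,"roll":0,"grip":1}

```text
clock: 53.55
tcp_pos: [0.4712, -0.0132, 0.2489]
eef_rot: [0.698, -0.114, 0.115, -0.698]
contact_force: [0.3, -1.7, 0.5]
finger_gap: 0.0854
```

```bash
python3 -c "
from h import *
s=snap('side','side15');t=snap('top','top15');print(env.get_obs()['tcp_pos'])
b=cv2.resize(t['image'][130:280,290:490,::-1],(400,300),interpolation=cv2.INTER_CUBIC)
a=cv2.resize(s['image'][150:250,330:430,::-1],(400,400),interpolation=cv2.INTER_CUBIC)
b=cv2.copyMakeBorder(b,0,100,0,0,cv2.BORDER_CONSTANT)
cv2.imwrite('pics/v11.png',np.hstack([a,b]))"
```

```text
[ 0.47222106 -0.00777045  0.24927881]
```

View pics/v11.png

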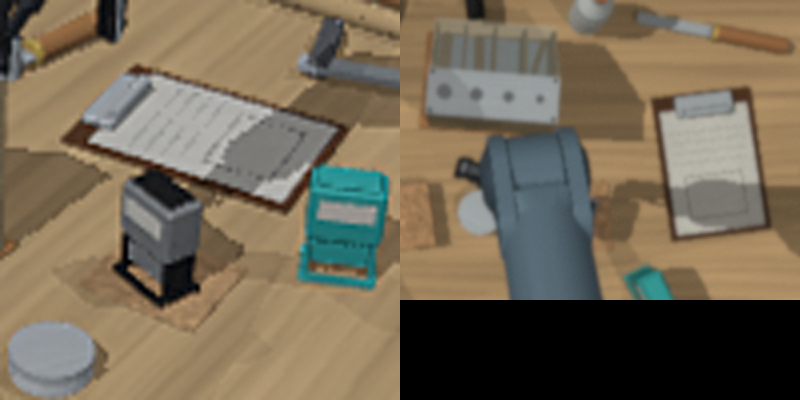

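The stamp stands upright near the middle of the mat (foot midpoint at about (157,277) in the crop), the clipboard is in place and the plate is clear. One numeric check, then hand in.

```bash
python3 -c "
from h import *
s=dict(np.load('pics/side15.npz'))
c=unproj(s,369.0,219.0,.004)[:2]; print('foot centre',c,'off mat centre mm',(c-[.4308,-.129])*1000)
if np.linalg.norm(c-[.4308,-.129])<.008: print(env.close_job())"
```

```text
foot centre [ 0.43277888 -0.12291974] off mat centre mm [1.97888207 6.0802578 ]
the job is handed in; nothing more can be done
None
```

I sized all three dowels on the gauge, stamped the job card and put the stamp back on its cork mat. The job is handed in, and `close_job` gave no verdict.

- **Dowels:** only three were in the stand. I sized each from the finger gap, and all three entered their holes and dropped:

| Dowel | Finger gap | Hole |
|---|---|---|
| 9.5 mm | 8.2 mm | 3 |
| 19 mm | 17.8 mm | 0 |
| 15.9 mm | 14.7 mm | 1 |

The plate was clear afterwards, and dowels seemed to show in bays 0, 1 and 3.

- **Stamping:** the stamp was lowered over the middle of the printed box, with its long side along the box's long side. I pressed the cap until the tool stopped moving and the force rose to 26 N, so it reached the stop.

- **Return:** the last pictures show the stamp upright on its mat and the clipboard where it had been.

**Last checks:** the final side-camera estimate put the stamp's foot about 6 mm from the middle of the mat. The tool reading at release was within about 2 mm. I think the camera figure is mostly error in picking and calibrating pixels, so I left it. The final top view could not confirm it because the arm hid the mat. I saw no sign that the stamp or clipboard had been knocked.

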